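# Plug relay modules into the dust extractor's control box

## Robot

A 6-joint arm with a two-finger parallel gripper is mounted at the origin on the work surface. World frame = base frame: x ahead of the robot, y to its left, z up, the work surface at z = 0. Lengths are in m, angles in rad, forces in N, time in s.
With the tool pointing down it reaches from about 0.35 to 0.85 m from the base axis. Payload 8.1 kg.
Tool frame: the origin (TCP) lies at the very end of the fingers, on their centre line; the grasp point (between the pads) lies 19 mm behind it; z points along the fingers, y is the direction in which the jaws open and shut (so a half turn about z gives the same grasp; the last joint's range is limited). The gripper opens to 93 mm and grips with 3 to 60 N. Pads are 15 mm wide; open, the fingers measure 128 mm over their backs; the gripper's body (75 mm by 188 mm) begins 65 mm behind the grasp point.
Start: joints at [-1.329, 0.13, 1.488, -0, 1.523, -0.085], TCP at [0.193, -0.568, 0.219] pointing down, gripper open.
Joint ranges: [-2.96, 2.96], [-0.89, 2.26], [0.02, 2.5], [-1.34, 4.48], [0, 2.73], [-2.66, 2.66]. Speed limits (rad/s): [2.39, 2.39, 2.79, 3.14, 3.14, 3.14].

## Interface

Orientations are given as a rotation vector (axis times angle).
In Python, from plant import robot gives the robot as it stands.
- The arm moves only by the shell command python3 -m inch 'ROWS' [FORCE]. ROWS is JSON, a list that holds one entry, the list of rows, each a list of 7 numbers: the shift along the tool's x, y, z in cm, then the turn, a rotation vector about the tool's x, y, z in degrees, then the gripper command: -1 is fully open, 1 is shut, values between are in proportion. A call has 1 to 5 rows; each row shifts and turns the commanded pose from where the row before left it, along the tool's axes as they then stand; what a row does not reach is not made up. A row lasts 1/10 s, in which the tool goes at most 50 mm and 8.59 degrees, less where a joint would pass 70% of its speed; a pose out of reach is approached as far as the arm can. A call with a gripper value outside its range is refused whole. The fingers move at their own pace and stop on an object; FORCE is the grip in N (left out, the last holds). Time passes only in rows, so rows that do not move let the fingers close. It gives the time, the measured TCP pose, the force and the opening at its end, in the units of the state.
- robot.read_state(): the state, without advancing time (a new reading comes with each control period).
- robot.read_camera(name): name is "scene" or "top"; returns a dict with "image" (480x640x3 uint8, blue, green, red), "K" (3x3 intrinsics, pixels), "R" (3x3) and "t" (3): a world point X has camera coordinates R X + t. Camera axes: x right, y down, z forward; pixel columns grow to the right and rows downward; lengths in m; the calibration is good to about 2 mm. A picture is of the moment at which its call begins. There is no depth.
- robot.close_job(): hands the job in, once; it reports no verdict.
The state is a dict: "t": time; "q": joint angles; "dq": joint speeds; "joint_torque": joint torques, N m; "tool_pos": TCP position; "orientation": TCP orientation; "force": force on the tool from outside, world axes, zero at the start; "wrist_torque": the same for the moment, N m; "opening": finger opening in m.
Only numpy, scipy, OpenCV 4.12 (cv2) and the standard library are available. Lean on these libraries where they do the work, as an engineer would, in place of code of your own. Each camera call takes 0.05 s, during which the arm holds its last target. There are 200 camera calls.

## Task

Use the screwdriver to turn both slotted cam fasteners of the dust extractor's control box a quarter turn counter-clockwise, then lift the freed access panel off and lay it flat, handle up, on the middle of the rubber mat. Drop every relay module lying on the bench fully home into a pocket of the box (any free one), low end under the lever, and swing that pocket's locking lever shut over it. Leave the screwdriver standing in its wooden block, and do not disturb the other things on the bench.

Things in the scene. Friction and masses are not known exactly. Their poses are not given: they have to be found in the camera images.
- cam_l (a joint): fastener on the block at the +y end of the grey control box: angle about the vertical, counter-clockwise from above positive, 0 = locked (tongue over the panel), 1.571 = fully freed (stop). Starts between 0 and 0.2, stays where left, needs 0.1 N m. The tongue is 18 mm wide, reaches 40 mm from the centre.
- cam_r (a joint): the same for the fastener on the block at the -y end of the box.
- slot_l (a point): middle of the floor of fastener l's screwdriver slot, 91 mm above the bench; its x axis runs along slot and tongue and turns with them. On a steel disc 40 mm across two brass blocks, each 30 x 10 mm, leave a slot 7 mm wide, 9 mm deep, 30 mm long, open at both ends; block tops at z = 100 mm.
- slot_r (a point): the same for fastener r. The slots are 304 mm apart along the box's y.
- panel: aluminium access panel 174 (x) x 260 (y) x 5 mm, 0.45 kg, lying on the rim of the box, origin at the centre of its underside. On it a black bar handle: the bar is 14 mm wide (x), 100 mm long (y), centred over the origin, from 34 to 46 mm above the underside; 29 mm of open room under it, between two feet 76 mm apart.
- mat_mid (a point): middle of the top of the black rubber mat fixed on the bench, 200 (x) x 290 (y) mm, 4 mm thick.
- stand_hole (a point): middle of the mouth of an upright square hole, 32 x 32 mm, right through a light wooden block of 80 x 80 mm fixed on the bench; 72 mm above the bench, level with the block's top.
- driver: large flat-bladed screwdriver, 0.18 kg, standing in the block; origin at the middle of the blade's tip, z up the shaft, x along the blade's width. Blade 22 (x) x 4 (y) mm, 14 mm tall; shaft 12 mm thick; collar 44 mm across from 66 to 72 mm above the tip, resting on the block (tip 6 mm above the bench); flat-sided wooden handle 34 (x) x 26 (y) mm, 72 to 138 mm above the tip.
- relay1: black relay module, 0.16 kg, 72 (x) x 44 (y) x 40 mm, upright on the bench, origin at the centre of its underside; on top a grey grip fin 40 (x) x 20 (y) mm, z 40 to 62 mm, centred 12 mm towards -x of the middle: the +x end is low for 28 mm (white label there). Two or three modules are there; an absent one reads None.
- relay2: black relay module, 0.16 kg, 72 (x) x 44 (y) x 40 mm, upright on the bench, origin at the centre of its underside; on top a grey grip fin 40 (x) x 20 (y) mm, z 40 to 62 mm, centred 12 mm towards -x of the middle: the +x end is low for 28 mm (white label there). Two or three modules are there; an absent one reads None.
- relay3: black relay module, 0.16 kg, 72 (x) x 44 (y) x 40 mm, upright on the bench, origin at the centre of its underside; on top a grey grip fin 40 (x) x 20 (y) mm, z 40 to 62 mm, centred 12 mm towards -x of the middle: the +x end is low for 28 mm (white label there). Two or three modules are there; an absent one reads None.
- pocket1 (a point): middle of the floor of the first pocket (at the box's +y), 12 mm above the bench; axes of the box. 77 (x) x 49 (y) mm inside, its 4 mm walls stand 18 mm above its floor. A module goes in with its x axis along this x axis (low end to +x, to the lever); fully home its origin is at this point. The upright pivot of its lever is 54 mm to +x of this point.
- pocket2 (a point): the same for the middle pocket, 76 mm from the others. The middle of the box is 30 mm to +x of this point: 176 (x) x 352 (y) mm over the end blocks, walls 4 mm thick, rim 80 mm above the bench, inside 168 x 252 mm.
- pocket3 (a point): the same for the third pocket, at the box's -y.
- lever1 (a joint): locking lever of pocket 1, a bar turning level, 55.5 to 61.5 mm above the bench: angle, counter-clockwise from above positive. 0 = shut (stop; points along -x of the box, over the module's low end), starts open at 1.9 to 2.3, stop at 2.4. Needs 0.04 N m, stays where left. Round black knob on it to push or pinch, 34 mm from the pivot, 14 mm across, 61.5 to 79 mm above the bench.
- lever2 (a joint): the same for pocket 2. The bars are 14 mm wide and reach 44 mm from the pivot. A module that is not home, or is in the wrong way round, blocks the lever.
- lever3 (a joint): the same for pocket 3.
- spray: bystander: white spray bottle, 80 mm across, 210 mm tall
- glue: bystander: yellow glue bottle, 56 mm across, 150 mm tall
- jar: bystander: glass cup, 80 mm across, 95 mm tall
- tape: bystander: black tape measure 70 x 35 x 62 mm
- brush: bystander: brush lying on the bench
- puck: bystander: palm sander, green and black, 124 mm across, 112 mm tall
There are look-alikes about, which are no part of the job. What is shaped like the relay1 but orange or purple is not meant.

How it is judged:
By the outcome, as a careful person would: the job done as asked, in the order asked, and still so for the second after the job is handed in, with the robot touching nothing.
Of relay1, relay2, relay3 only 2 to 3 are there at a start; the rules pass over those that are not, and their reading is None.
At some moment in a run one of relay1, relay2, relay3 may be knocked a few centimetres aside while the robot is not near it.
It also fails if it takes over 210 s, if anything falls off the work surface, if the arm or the gripper's body presses on something with over 40 N, if the wrist force passes 120 N, or if a joint passes its speed limit or range.

## Working session

There is one attempt and no reset: what is moved stays moved. The work goes in short steps, Python scripts to look and compute and a shell command to move; the robot and the scene stay as the last step left them, time stands still between calls to the robot, and variables do not carry over. Pictures are saved under pics/ and viewed, about 12 in all and at most 16, crops included, and the job is handed in when it is done.

```bash
ls; mkdir -p pics; python3 - <<'E'
from plant import robot
import cv2,numpy as np
np.set_printoptions(precision=4,suppress=True)
print(robot.read_state())
for n in("scene","top"):
    c=robot.read_camera(n);cv2.imwrite(f"pics/{n}0.png",c["image"]);print(n,c["K"],c["R"],c["t"], -c["R"].T@c["t"])
E
```

```text
pics
{'t': 0.0, 'q': array([-1.3294,  0.1312,  1.4893, -0.    ,  1.523 , -0.0854]), 'dq': array([-0.0005, -0.0022, -0.0015,  0.0004,  0.001 , -0.0013]), 'joint_torque': array([  0.0002, -55.9852, -49.1757,   0.0767,   0.0356,  -0.0002]), 'tool_pos': array([ 0.1925, -0.5677,  0.2176]), 'orientation': array([-3.098 , -0.5108,  0.0003]), 'force': array([-1.0845,  0.5798, -0.4328]), 'wrist_torque': array([-0.0117,  0.0163,  0.0079]), 'opening': 0.09291590886356928}
scene [[449.4722   0.     321.1423]
 [  0.     449.4722 239.9953]
 [  0.       0.       1.    ]] [[ 0.5223  0.8527 -0.0089]
 [ 0.6228 -0.3885 -0.6791]
 [-0.5826  0.3491 -0.734 ]] [-0.3342 -0.2639  1.3789] [ 1.1422 -0.2989  0.8299]
top [[443.5598   0.     310.007 ]
 [  0.     443.5598 239.1413]
 [  0.       0.       1.    ]] [[-0.0126 -0.9996  0.0246]
 [-0.9807  0.0075 -0.1952]
 [ 0.195  -0.0266 -0.9805]] [0.064  0.5279 1.0741] [0.3092 0.0885 1.1546]
```

View pics/top0.png

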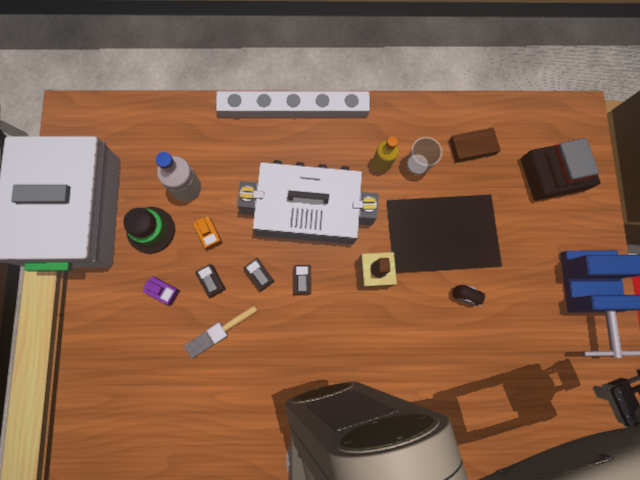

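View pics/scene0.png

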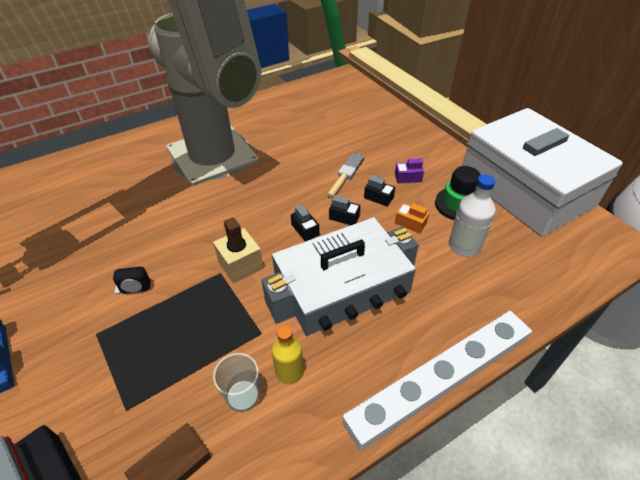

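The top view shows three black modules at (210,280), (259,275) and (302,280). The orange (207,233) and purple (161,290) ones are look-alikes. The box is at (308,202), the cams at (247,195) and (369,205), the driver at (380,268), and the mat at (443,233). I'll enlarge to confirm and measure.

```bash
cat > h.py <<'E'
import numpy as np,cv2
from plant import robot
np.set_printoptions(precision=4,suppress=True)
def cam(n):
    return robot.read_camera(n)
def ray(c,uv,z):
    uv=np.atleast_2d(np.asarray(uv,float)); d=(np.linalg.inv(c["K"])@np.c_[uv,np.ones(len(uv))].T); d=c["R"].T@d
    o=-c["R"].T@c["t"]; return (o[:,None]+d*(z-o[2])/d[2]).T
def proj(c,X):
    p=c["K"]@(c["R"]@np.atleast_2d(X).T+c["t"][:,None]); return (p[:2]/p[2]).T
def blobs(c,mask,roi,amin=20):
    x0,y0,x1,y1=roi; m=np.zeros(mask.shape,np.uint8); m[y0:y1,x0:x1]=mask[y0:y1,x0:x1]
    cs,_=cv2.findContours(m,cv2.RETR_EXTERNAL,cv2.CHAIN_APPROX_NONE)
    return [k for k in cs if cv2.contourArea(k)>=amin]
def rect(c,k,z):
    "min-area rectangle of a contour cast on plane z: centre, size, angle of long side (deg)"
    P=ray(c,k[:,0,:],z)[:,:2].astype(np.float32); (cx,cy),(w,h),a=cv2.minAreaRect(P*1000)
    if w<h: w,h,a=h,w,a+90
    return np.round([cx,cy,w,h,(a+90)%180-90],1)
def hsv(c): return cv2.cvtColor(c["image"],cv2.COLOR_BGR2HSV)
E
python3 - <<'E'
from h import *
t=cam("top");s=cam("scene")
a=cv2.resize(t["image"][150:310,130:520],None,fx=2,fy=2,interpolation=cv2.INTER_CUBIC)
b=cv2.resize(s["image"][165:305,205:450],(490,280),interpolation=cv2.INTER_CUBIC)
b=np.hstack([b,np.zeros((280,290,3),np.uint8)]); cv2.imwrite("pics/c1.png",np.vstack([a,b]))
for c,n in((t,"top"),(s,"scene")):
    H=hsv(c); h,S,V=cv2.split(H); print(n)
    roi={"top":(230,180,390,220),"scene":(255,220,425,300)}[n]
    for k in blobs(c,cv2.inRange(H,(18,90,110),(35,255,255)),roi,8): print("brass z.1",k[:,0].mean(0),rect(c,k,.1))
    roi={"top":(355,245,405,295),"scene":(205,215,275,290)}[n]
    for k in blobs(c,cv2.inRange(H,(20,60,90),(35,190,255)),roi,100): print("block z.072",k[:,0].mean(0),rect(c,k,.072))
    roi={"top":(385,190,505,275),"scene":(90,270,270,405)}[n]
    for k in blobs(c,cv2.inRange(H,(0,0,0),(180,255,50)),roi,500): print("mat",rect(c,k,.004))
    roi={"top":(190,255,320,300),"scene":(285,170,400,245)}[n]
    for k in blobs(c,cv2.inRange(H,(0,0,150),(180,60,255)),roi,8): print("label z.04",k[:,0].mean(0),rect(c,k,.04))
    for k in blobs(c,((V<75)&(S<110)).astype(np.uint8)*255,roi,60): print("dark",k[:,0].mean(0),rect(c,k,.04))
    roi={"top":(248,155,368,250),"scene":(270,215,415,330)}[n]
    for k in blobs(c,cv2.inRange(H,(0,0,170),(180,40,255)),roi,500): print("panel z.085",rect(c,k,.085))
    for k in blobs(c,cv2.inRange(H,(0,0,0),(180,255,60)),{"top":(280,185,335,207),"scene":(315,235,370,270)}[n],50): print("bar z.126",k[:,0].mean(0),rect(c,k,.126))
E
```

```text
top
brass z.1 [368.9643 206.6071] [599.9 -86.7  29.7   7.7  89.7]
brass z.1 [368.5357 199.5   ] [617.9 -87.5  30.    7.7  89.7]
brass z.1 [246.5    195.5385] [629.7 215.1  27.2   7.7  89.7]
brass z.1 [247.2593 188.8889] [646.8 214.1  30.1   8.9  82.3]
block z.072 [378.7073 268.8293] [ 448.7 -109.4   82.8   79.7  -87.3]
mat [ 553.5 -319.   225.5  193.8  -86.1]
label z.04 [301.4773 282.1818] [419.9  79.9  32.7  15.   -0.4]
label z.04 [301.5    270.2059] [450.2  80.8  27.8  17.8  89.5]
label z.04 [204.6 272.2] [447.9 323.3  29.9  21.5 -58.6]
label z.04 [253.2333 266.7   ] [460.2 202.6  28.4  22.  -56.4]
dark [301.6336 281.4122] [427.6  81.1  68.1  38.   -0.5]
dark [209.7311 281.5798] [428.4 311.4  69.1  43.3  29. ]
dark [259.5238 275.6571] [441.1 189.2  67.8  41.2  37.1]
panel z.085 [623.9  64.6 299.3 172.6  84.4]
scene
brass z.1 [276.3594 281.9375] [613.8 -89.7  30.7  29.8  -0.1]
brass z.1 [256.5217 247.5217] [506.2 -81.4  30.2   8.7 -25.8]
brass z.1 [402.8085 233.7872] [643.4 212.7  32.   30.9  85.2]
block z.072 [236.4519 246.5185] [ 451.8 -111.8   80.8   80.   -87.4]
mat [ 556.8 -301.4  286.7  196.7  -87.1]
label z.04 [308.7241 223.7931] [452.   79.4  30.9  22.2  87.6]
label z.04 [350.6804 237.032 ] [521.5 148.8 238.5  91.6  58.1]
label z.04 [352.4231 208.0769] [462.5 202.3  31.2  20.3 -53.2]
label z.04 [387.     188.9583] [449.7 323.5  31.4  20.5 -60.1]
label z.04 [345.9412 171.5588] [334.  269.1  44.8  22.   57.9]
dark [304.4304 224.5696] [444.4  70.9 104.2  56.2  -0.1]
dark [344.9604 212.2376] [462.1 177.   77.6  76.   38.9]
dark [379.5859 192.2424] [446.8 297.1  85.2  78.7 -55.3]
panel z.085 [627.2  67.1 278.2 175.7  84.3]
bar z.126 [341.5167 252.5333] [640.   53.2 108.7  39.   84.4]
```

View pics/c1.png

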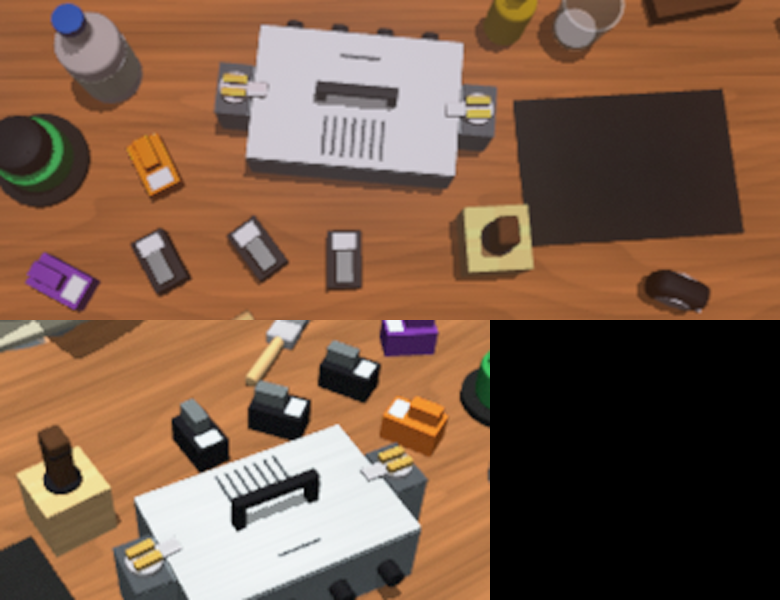

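Three black modules with white labels are confirmed, labels towards +x. The box yaw is about -5.5° and the tongues point inward over the panel. Next I'll zoom on the driver for its yaw.

```bash
python3 - <<'E'
from h import *
t=cam("top");s=cam("scene")
a=cv2.resize(t["image"][240:295,350:410],(480,440),interpolation=cv2.INTER_CUBIC)
b=cv2.resize(s["image"][210:284,212:264],(312,440),interpolation=cv2.INTER_CUBIC)
cv2.imwrite("pics/c2.png",np.hstack([a,b]))
print(t["image"][262:272:2,368:396:3].tolist())
E
```

```text
[[[127, 189, 206], [122, 182, 198], [47, 51, 63], [29, 39, 53], [40, 61, 96], [41, 63, 100], [41, 64, 102], [72, 110, 128], [126, 189, 205], [50, 63, 73]], [[131, 196, 205], [85, 126, 138], [29, 38, 53], [28, 37, 53], [40, 60, 95], [42, 65, 103], [40, 63, 102], [58, 87, 107], [132, 198, 205], [67, 91, 98]], [[135, 199, 206], [39, 46, 59], [30, 38, 52], [27, 37, 53], [40, 60, 95], [42, 65, 104], [40, 63, 101], [60, 91, 113], [131, 195, 205], [66, 90, 98]], [[131, 195, 206], [42, 46, 58], [30, 39, 53], [26, 37, 53], [38, 59, 94], [41, 64, 102], [39, 61, 97], [45, 70, 100], [123, 186, 205], [79, 113, 126]], [[125, 185, 206], [38, 45, 59], [30, 38, 53], [26, 37, 52], [37, 56, 89], [39, 60, 96], [38, 60, 95], [40, 61, 92], [124, 188, 205], [94, 142, 155]]]
```

View pics/c2.png

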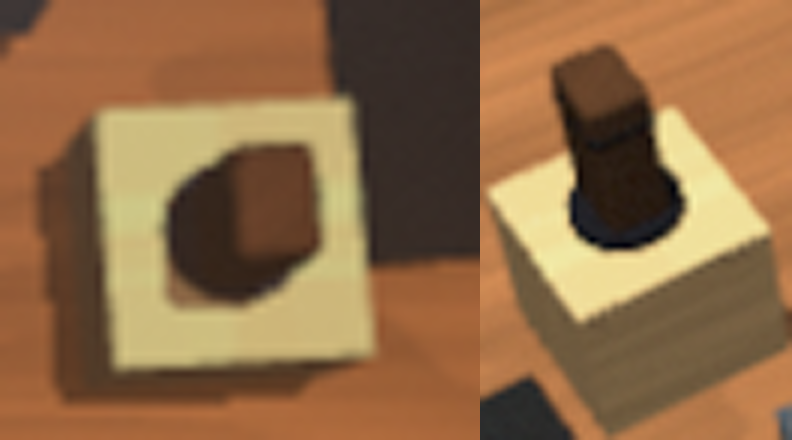

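```bash
python3 - <<'E'
from h import *
t=cam("top");s=cam("scene")
a=np.array([[232,148],[312,145],[320,248],[240,255]])/8+[350,240]-.4
b=(np.array([[553,70],[605,45],[648,95],[586,125]])-[480,0])/[6,5.95]+[212,210]-.4
for c,k in((t,a),(s,b)): print(ray(c,k,.144)[:,:2], rect(c,k[:,None].astype(np.float32),.144))
H=hsv(t); V=H[...,2]
for k in blobs(t,cv2.inRange(V,0,112),(366,255,396,282),50): print(rect(t,k,.11))
# collar left edge circle
e=np.array([[172,215],[185,190],[205,170],[170,240],[215,295],[250,300]])/8+[350,240]-.4
P=ray(t,e,.078)[:,:2]*1000; A=np.c_[2*P,np.ones(6)]; x=np.linalg.lstsq(A,(P**2).sum(1),rcond=None)[0]; print("collar",x[:2],np.sqrt(x[2]+x[0]**2+x[1]**2))
S=robot.read_state(); from scipy.spatial.transform import Rotation as R
print(S["tool_pos"],R.from_rotvec(S["orientation"]).as_matrix())
E
```

```text
[[ 0.4642 -0.097 ]
 [ 0.4649 -0.1203]
 [ 0.4349 -0.1212]
 [ 0.4331 -0.098 ]] [ 449.  -109.1   31.1   23.3    1.8]
[[ 0.4391 -0.123 ]
 [ 0.4371 -0.1017]
 [ 0.4691 -0.0992]
 [ 0.4712 -0.1242]] [ 454.2 -113.    32.3   25.     4.6]
[ 446.9 -105.6   45.6   43.7   -0.6]
collar [ 448.4042 -110.1707] 21.18246396256528
[ 0.1926 -0.5682  0.2185] [[ 0.9471  0.3211 -0.0001]
 [ 0.3211 -0.9471  0.0003]
 [-0.     -0.0003 -1.    ]]
```

```bash
cat > go.py <<'E'
import sys
from h import *
from scipy.spatial.transform import Rotation as R
def go(x,y,z,yaw=None):
    "print the needed turn (deg about tool z) and shift (cm, tool axes AFTER that turn); targets mm, deg"
    S=robot.read_state(); M=R.from_rotvec(S["orientation"]).as_matrix(); a=np.degrees(np.arctan2(M[1,0],M[0,0]))
    yw=a if yaw is None else yaw
    d=(np.array([x,y,z])/1000-S["tool_pos"])*100; c,s=np.cos(np.radians(yw)),np.sin(np.radians(yw))
    print("t %.1f pos %s yaw %.2f tilt %.2f open %.1f F %s q6 %.2f"%(S["t"],S["tool_pos"]*1000,a,np.degrees(np.arccos(-M[2,2])),S["opening"]*1e3,S["force"],S["q"][5]))
    print("turn %.2f"%((a-yw+180)%360-180),"shift x %.2f y %.2f z %.2f"%(c*d[0]+s*d[1], s*d[0]-c*d[1], -d[2]))
if __name__=="__main__": go(*map(float,sys.argv[1:]))
E
python3 -m inch '[[[0,0,0,0,0,7.85,-1],[0,0,0,0,0,7.85,-1]]]'; python3 go.py 451.5 -111 240 3
```

```text
t: 0.6
tool_pos: [0.1926, -0.5682, 0.2187]
orientation: [3.141, 0.075, 0.0]
force: [-0.2, 0.4, 0.1]
opening: 0.0928
t 0.6 pos [ 192.6386 -568.2499  218.6723] yaw 2.72 tilt 0.00 open 92.8 F [-0.2126  0.4496  0.0879] q6 0.19
turn -0.28 shift x 28.24 y -44.31 z -2.13
```

```bash
python3 -m inch '[[[2.35,-3.69,-0.2,0,0,0,-1],[2.35,-3.69,-0.2,0,0,0,-1],[2.35,-3.69,-0.2,0,0,0,-1],[2.35,-3.69,-0.2,0,0,0,-1],[2.35,-3.69,-0.2,0,0,0,-1]]]'>/dev/null;python3 -m inch '[[[2.35,-3.69,-0.2,0,0,0,-1],[2.35,-3.69,-0.2,0,0,0,-1],[2.35,-3.69,-0.2,0,0,0,-1],[2.35,-3.69,-0.2,0,0,0,-1],[2.35,-3.69,-0.2,0,0,0,-1]]]'; python3 -m inch '[[[2.35,-3.69,-0.2,0,0,0,-1],[2.35,-3.69,-0.2,0,0,0,-1],[0,0,0,0,0,0,-1]]]';python3 go.py 451.5 -111 88 3
```

```text
t: 1.6
tool_pos: [0.4085, -0.1857, 0.2391]
orientation: [3.14, 0.083, 0.001]
force: [0.6, -0.4, -0.1]
opening: 0.0928
t: 1.9
tool_pos: [0.4527, -0.1069, 0.2431]
orientation: [-3.139, -0.092, -0.003]
force: [0.1, -0.4, 0.6]
opening: 0.0929
t 1.9 pos [ 452.7119 -106.9377  243.1174] yaw 3.34 tilt 0.12 open 92.9 F [ 0.0673 -0.3622  0.5706] q6 1.17
turn 0.34 shift x -0.14 y 0.40 z 15.51
```

```bash
python3 -m inch '[[[0,0.4,3.9,0,0,0,-1],[0,0,3.9,0,0,0,-1],[0,0,3.9,0,0,0,-1],[0,0,3.9,0,0,0,-1],[0,0,0,0,0,0,-1]]]'; python3 go.py 451.5 -111 88; python3 -m inch '[[[0,0,0,0,0,0,1],[0,0,0,0,0,0,1],[0,0,0,0,0,0,1],[0,0,0,0,0,0,1],[0,0,0,0,0,0,1]]]' 45;  python3 -m inch '[[[0,0,0,0,0,0,1],[0,0,0,0,0,0,1],[0,0,0,0,0,0,1],[0,0,0,0,0,0,1],[0,0,0,0,0,0,1]]]' 45
```

```text
t: 2.4
tool_pos: [0.4464, -0.1141, 0.0811]
orientation: [-3.137, -0.082, 0.015]
force: [-0.2, 1.0, -1.2]
opening: 0.0929
t 2.4 pos [ 446.3758 -114.1334   81.086 ] yaw 3.00 tilt 0.59 open 92.9 F [-0.1798  1.0041 -1.2099] q6 1.16
turn 0.00 shift x 0.53 y -0.29 z -0.69
t: 2.9
tool_pos: [0.4518, -0.1155, 0.0878]
orientation: [3.14, 0.083, 0.003]
force: [0.5, 0.7, -0.2]
opening: 0.0573
t: 3.4
tool_pos: [0.4511, -0.115, 0.0866]
orientation: [-3.14, -0.083, 0.0]
force: [0.5, 2.5, 0.2]
opening: 0.026
```

```bash
python3 -m inch '[[[0,0,-2,0,0,0,1],[0,0,-3,0,0,0,1],[0,0,-4,0,0,0,1],[0,0,-3,0,0,0,1],[0,0,-1,0,0,0,1]]]'; python3 -m inch '[[[0,0,0,0,0,-8.5,1],[0,0,0,0,0,-8.5,1],[0,0,0,0,0,-8.5,1],[0,0,0,0,0,-8.5,1],[0,0,0,0,0,-8.5,1]]]'>/dev/null; python3 -m inch '[[[0,0,0,0,0,-8.5,1],[0,0,0,0,0,-8.5,1],[0,0,0,0,0,-8.5,1],[0,0,0,0,0,-8.5,1],[0,0,0,0,0,-8.5,1]]]'; python3 -m inch '[[[0,0,0,0,0,-2,1],[0,0,0,0,0,0,1],[0,0,0,0,0,0,1]]]';python3 go.py 611.4 -88.4 200 90
```

```text
t: 3.9
tool_pos: [0.4526, -0.1159, 0.2201]
orientation: [3.138, 0.083, 0.008]
force: [0.5, -0.7, -2.0]
opening: 0.0262
t: 4.9
tool_pos: [0.4503, -0.115, 0.2147]
orientation: [-2.251, -2.188, 0.002]
force: [-0.1, 0.4, -1.6]
opening: 0.0259
t: 5.2
tool_pos: [0.4506, -0.115, 0.2154]
orientation: [-2.222, -2.219, 0.001]
force: [0.0, 0.5, -2.3]
opening: 0.0257
t 5.2 pos [ 450.5694 -115.0452  215.4231] yaw 89.93 tilt 0.10 open 25.7 F [ 0.0294  0.547  -2.2909] q6 -0.36
turn -0.07 shift x 2.66 y 16.08 z 1.54
```

```bash
python3 -m inch '[[[0.66,4,0,0,0,0,1],[0.66,4,0,0,0,0,1],[0.66,4,0,0,0,0,1],[0.66,4,0,0,0,0,1],[0,0,1.3,0,0,0,1]]]' ; python3 -m inch '[[[0,0,0,0,0,0,1],[0,0,0,0,0,0,1],[0,0,0,0,0,0,1]]]';python3 go.py 611.4 -88.4 200 90
python3 - <<'E'
from h import *
t=cam("top");s=cam("scene")
a=cv2.resize(t["image"][180:230,340:400],(480,400),interpolation=cv2.INTER_CUBIC)
b=cv2.resize(s["image"][225:305,250:310],(300,400),interpolation=cv2.INTER_CUBIC)
cv2.imwrite("pics/c3.png",np.hstack([a,b]))
S=robot.read_state(); p=S["tool_pos"]-[0,0,.0806]
print(proj(s,[p,[.6114,-.0884,.1]]),proj(t,[p,[.6114,-.0884,.1]]))
E
```

```text
t: 5.7
tool_pos: [0.615, -0.0878, 0.2026]
orientation: [2.22, 2.222, 0.002]
force: [-0.9, -0.7, -1.9]
opening: 0.0255
t: 6.0
tool_pos: [0.6104, -0.0891, 0.2044]
orientation: [2.221, 2.22, 0.0]
force: [0.3, -0.4, -2.3]
opening: 0.026
t 6.0 pos [610.4394 -89.0661 204.4469] yaw 89.98 tilt 0.04 open 26.0 F [ 0.3015 -0.3599 -2.3304] q6 -0.23
turn -0.02 shift x 0.07 y 0.10 z 0.44
[[275.0839 273.2792]
 [276.5118 280.7736]] [[371.332  199.4497]
 [369.4705 202.0194]]
```

View pics/c3.png

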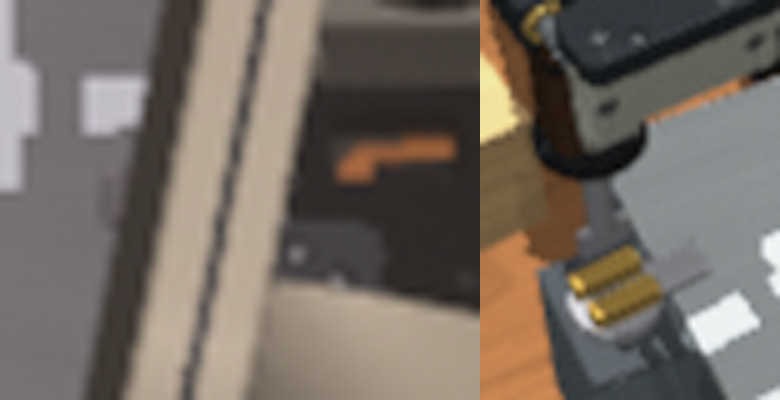

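```bash
python3 -m inch '[[[0,0.15,1,0,0,0,1],[0,0,1,0,0,0,1],[0,0,0.2,0,0,0,1],[0,0,0,0,0,0,1],[0,0,0,0,0,0,1]]]'; python3 -m inch '[[[0,0,0.3,0,0,0,1],[0,0,0,0,0,0,1],[0,0,0,0,0,0,1]]]';python3 go.py 611.4 -88.4 171.6 90
```

```text
t: 6.6
tool_pos: [0.6125, -0.0887, 0.1815]
orientation: [-2.221, -2.222, 0.0]
force: [-0.3, -0.5, -0.9]
opening: 0.0259
t: 6.9
tool_pos: [0.6132, -0.0888, 0.1803]
orientation: [2.22, 2.221, 0.002]
force: [-1.7, 0.5, 5.2]
opening: 0.0258
t 6.9 pos [613.2111 -88.8236 180.3397] yaw 90.03 tilt 0.11 open 25.8 F [-1.7206  0.4716  5.1664] q6 -0.23
turn 0.03 shift x 0.04 y -0.18 z 0.87
```

```bash
for i in 1 2 3 4; do python3 -m inch '[[[0,-0.1,0,0,0,0,1],[0,0,0,0,0,0,1]]]' | grep -E "tool_pos|force"; done
```

```text
tool_pos: [0.6128, -0.0888, 0.1803]
force: [1.3, 0.6, 6.1]
tool_pos: [0.6102, -0.0887, 0.1783]
force: [-0.4, 0.5, -2.7]
tool_pos: [0.6094, -0.0886, 0.1779]
force: [3.3, -0.3, -2.4]
tool_pos: [0.6091, -0.0887, 0.1784]
force: [4.7, -0.7, -4.8]
```

```bash
python3 -m inch '[[[0,0.17,0,0,0,0,1],[0,0,0.3,0,0,0,1],[0,0,0.3,0,0,0,1],[0,0,0,0,0,0,1],[0,0,0,0,0,0,1]]]';python3 go.py 611.4 -88.4 171.6 180
```

```text
t: 8.2
tool_pos: [0.6099, -0.0887, 0.1723]
orientation: [-2.221, -2.221, 0.001]
force: [0.1, 0.4, -2.7]
opening: 0.0256
t 8.2 pos [609.9339 -88.6924 172.3023] yaw 90.02 tilt 0.05 open 25.6 F [ 0.1279  0.3821 -2.7486] q6 -0.23
turn -89.98 shift x -0.15 y 0.03 z 0.07
```

```bash
python3 -m inch '[[[0,0,0,0,0,-8,1],[0,0,0,0,0,-8,1],[0,0,0,0,0,-8,1],[0,0,0,0,0,-8,1],[0,0,0,0,0,-8,1]]]' ;python3 go.py 610 -88.4 172; python3 -m inch '[[[0,0,0,0,0,-8,1],[0,0,0,0,0,-8,1],[0,0,0,0,0,-8,1],[0,0,0,0,0,-8,1],[0,0,0,0,0,-8,1]]]';python3 go.py 610 -88.4 172; python3 -m inch '[[[0,0,0,0,0,-6,1],[0,0,0,0,0,0,1],[0,0,0,0,0,0,1]]]';python3 go.py 610 -88.4 172;  python3 -c "
from h import *
print(robot.read_state()['wrist_torque'])"
```

```text
t: 8.7
tool_pos: [0.6109, -0.0884, 0.1726]
orientation: [1.318, 2.85, 0.002]
force: [4.3, 1.7, -3.6]
opening: 0.0259
t 8.7 pos [610.9317 -88.389  172.5564] yaw 130.35 tilt 0.09 open 25.9 F [ 4.3229  1.6587 -3.5884] q6 -0.93
turn 0.00 shift x 0.06 y -0.07 z 0.06
t: 9.2
tool_pos: [0.6111, -0.0881, 0.1726]
orientation: [0.264, 3.129, 0.002]
force: [4.0, 1.6, -3.9]
opening: 0.026
t 9.2 pos [611.0956 -88.1455 172.6043] yaw 170.36 tilt 0.12 open 26.0 F [ 4.0484  1.5936 -3.8676] q6 -1.63
turn 0.00 shift x 0.10 y -0.04 z 0.06
t: 9.5
tool_pos: [0.6107, -0.088, 0.1727]
orientation: [0.112, 3.139, 0.002]
force: [4.7, 4.4, -3.7]
opening: 0.0259
t 9.5 pos [610.6854 -88.046  172.7145] yaw 175.91 tilt 0.08 open 25.9 F [ 4.6923  4.4206 -3.7187] q6 -1.73
turn 0.00 shift x 0.07 y -0.04 z 0.07
[ 0.9882 -1.1219 -0.0703]
```

```bash
for i in 1 2 3 4; do python3 -m inch '[[[0,0,0,0,0,-2.5,1],[0,0,0,0,0,0,1],[0,0,0,0,0,0,1]]]' | grep force; python3 -c "
from h import *
print(robot.read_state()['wrist_torque'][2])"; done; python3 go.py 610 -88.4 172;
```

```text
force: [3.3, 4.7, -2.9]
-0.07081357584089679
force: [4.2, 3.7, -3.7]
-0.09415024341953199
force: [4.5, 3.1, -3.5]
-0.0634778692033737
force: [3.7, 3.9, -3.3]
-0.14934380421558108
t 10.7 pos [610.6858 -87.9997 172.702 ] yaw -174.10 tilt 0.08 open 25.7 F [ 3.7387  3.9158 -3.2639] q6 -1.90
turn 0.00 shift x 0.07 y -0.03 z 0.07
```

```bash
for i in 1 2; do python3 -m inch '[[[0,0,0,0,0,-2.5,1],[0,0,0,0,0,0,1],[0,0,0,0,0,0,1]]]' | grep force; python3 -c "
from h import *
print(robot.read_state()['wrist_torque'][2])"; done; python3 go.py 610 -88.4 172;
```

```text
force: [4.5, 3.9, -3.4]
-0.5045821915850516
force: [3.5, 3.7, -3.5]
-0.8596782866632379
t 11.3 pos [610.6854 -88.0784 172.7211] yaw -169.15 tilt 0.09 open 25.8 F [ 3.5167  3.7343 -3.4658] q6 -1.99
turn 0.00 shift x 0.07 y -0.02 z 0.07
```

```bash
python3 -m inch '[[[0,0,0,0,0,5.5,1],[0,0,0,0,0,5.5,1],[0,0,0,0,0,0,1]]]' | grep force;  python3 -m inch '[[[0,0,-0.5,0,0,0,1],[0,0,-1,0,0,0,1],[0,0,-2,0,0,0,1],[0,0,-2,0,0,0,1],[0,0,-1,0,0,0,1]]]'; python3 -m inch '[[[0,0,0,0,0,8.5,1],[0,0,0,0,0,8.5,1],[0,0,0,0,0,8.5,1],[0,0,0,0,0,8.5,1],[0,0,0,0,0,8.5,1]]]'>/dev/null; python3 -m inch '[[[0,0,0,0,0,8.5,1],[0,0,0,0,0,8.5,1],[0,0,0,0,0,8.5,1],[0,0,0,0,0,8.5,1],[0,0,0,0,0,8.5,1]]]'>/dev/null; python3 -m inch '[[[0,0,0,0,0,8.5,1],[0,0,0,0,0,0,1],[0,0,0,0,0,0,1]]]' ; python3 go.py 639.4 214.3 220 86
```

```text
force: [1.4, 3.4, -1.5]
t: 12.1
tool_pos: [0.6111, -0.0895, 0.241]
orientation: [-0.002, 3.138, -0.003]
force: [0.0, -0.3, -1.5]
opening: 0.0258
t: 13.4
tool_pos: [0.6102, -0.089, 0.2378]
orientation: [2.283, 2.158, -0.0]
force: [-0.3, 0.3, -1.2]
opening: 0.0256
t 13.4 pos [610.2177 -88.9563 237.7863] yaw 86.80 tilt 0.02 open 25.6 F [-0.2543  0.2893 -1.2264] q6 -0.17
turn 0.80 shift x 30.46 y 0.80 z 1.78
```

```bash
python3 -m inch '[[[4.35,0.17,0,0,0,0,1],[4.35,0.17,0,0,0,0,1],[4.35,0.17,0,0,0,0,1],[4.35,0.17,0,0,0,0,1],[4.35,0.18,0,0,0,0,1]]]' >/dev/null; python3 -m inch '[[[4.35,0.18,0,0,0,0,1],[4.35,0.18,0,0,0,0,1],[0,0,1.5,0,0,0,1],[0,0,1.5,0,0,0,1],[0,0,0,0,0,0,1]]]';python3 -m inch '[[[0,0,0,0,0,0,1],[0,0,0,0,0,0,1]]]'; python3 go.py 639.4 214.3 172 86
python3 - <<'E'
from h import *
s=cam("scene")
b=cv2.resize(s["image"][205:325,250:430],(780,520),interpolation=cv2.INTER_CUBIC)
cv2.imwrite("pics/c4.png",b)
for k in blobs(s,cv2.inRange(hsv(s),(18,90,60),(35,255,255)),(385,215,425,250),8): print("brass z.1",k[:,0].mean(0),rect(s,k,.1))
E
```

```text
t: 14.4
tool_pos: [0.6391, 0.213, 0.2035]
orientation: [-2.284, -2.153, 0.009]
force: [-0.6, -0.2, -2.0]
opening: 0.0258
t: 14.6
tool_pos: [0.6414, 0.2132, 0.2084]
orientation: [2.289, 2.151, 0.001]
force: [0.4, 0.4, -0.7]
opening: 0.0257
t 14.6 pos [641.3633 213.1698 208.3558] yaw 86.46 tilt 0.04 open 25.7 F [ 0.432   0.4415 -0.7254] q6 0.31
turn 0.46 shift x 0.10 y -0.20 z 3.64
brass z.1 [402.0682 234.0682] [642.9 211.5  32.1  31.9  83.5]
```

View pics/c4.png

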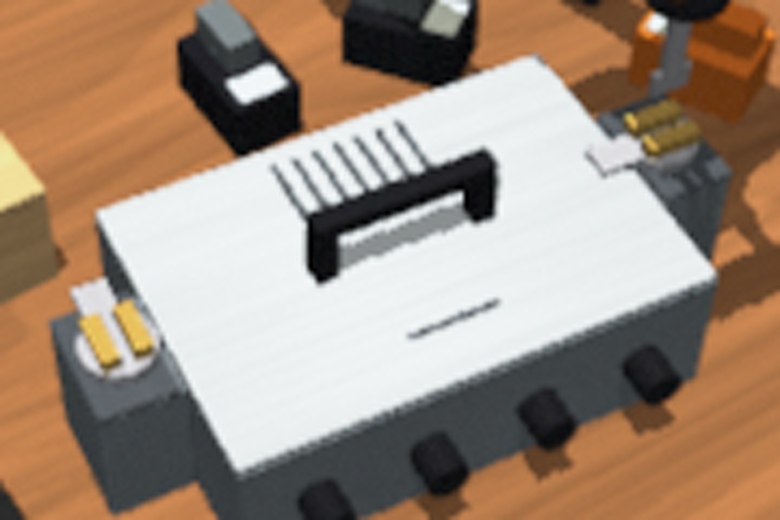

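cam_r is freed, with its tongue (95,295) swung clear. Now for cam_l.

```bash
python3 -m inch '[[[0.1,-0.17,1,0,0,0,1],[0,0,1,0,0,0,1],[0,0,0.7,0,0,0,1],[0,0,0,0,0,0,1],[0,0,0,0,0,0,1]]]'; python3 -m inch '[[[0,0,0.3,0,0,0,1],[0,0,0,0,0,0,1],[0,0,0,0,0,0,1]]]';python3 go.py 639.4 214.3 171.6 86
```

```text
t: 15.15
tool_pos: [0.6392, 0.2154, 0.18]
orientation: [-2.288, -2.153, 0.001]
force: [1.7, -0.1, -2.2]
opening: 0.0258
t: 15.45
tool_pos: [0.6393, 0.2156, 0.1776]
orientation: [2.288, 2.153, 0.0]
force: [2.7, -0.6, -2.0]
opening: 0.0255
t 15.4 pos [639.311  215.6175 177.6144] yaw 86.53 tilt 0.00 open 25.5 F [ 2.7153 -0.5777 -1.9729] q6 0.31
turn 0.53 shift x -0.13 y 0.02 z 0.60
```

In the slot directly, touching the wall on one side (+x force). Going down, then turning.

```bash
python3 -m inch '[[[-0.1,0.1,0.3,0,0,0,1],[0,0,0.25,0,0,0,1],[0,0,0,0,0,0,1],[0,0,0,0,0,0,1]]]' | grep -E "pos|force"; for i in 1 2; do python3 -m inch '[[[0,0,0,0,0,-8,1],[0,0,0,0,0,-8,1],[0,0,0,0,0,-8,1],[0,0,0,0,0,-8,1],[0,0,0,0,0,-8,1]]]'|grep -E "pos|force" ; done; for i in 1 2 3 4 ; do python3 -m inch '[[[0,0,0,0,0,-4,1],[0,0,0,0,0,0,1],[0,0,0,0,0,0,1]]]' | grep -E "pos|force"; python3 -c "
from h import *
print(robot.read_state()['wrist_torque'][2])"; done; python3 go.py 639.4 214.3 172
```

```text
tool_pos: [0.64, 0.2145, 0.1719]
force: [0.3, -0.2, -1.9]
tool_pos: [0.6405, 0.2146, 0.172]
force: [1.8, 0.3, -3.0]
tool_pos: [0.6405, 0.2147, 0.1719]
force: [1.3, 1.5, -3.0]
tool_pos: [0.6404, 0.2147, 0.172]
force: [1.6, 0.8, -3.3]
0.0017619043401227164
tool_pos: [0.6403, 0.2147, 0.1721]
force: [2.3, 1.4, -5.0]
-0.04983913210781694
tool_pos: [0.6403, 0.2147, 0.1721]
force: [2.5, 2.0, -4.7]
-0.05909167055467701
tool_pos: [0.6402, 0.2147, 0.1721]
force: [3.8, 2.8, -4.2]
-0.018925766870133427
t 18.1 pos [640.214  214.6937 172.1353] yaw -177.65 tilt 0.01 open 25.7 F [ 3.8022  2.7826 -4.2057] q6 -1.36
turn 0.00 shift x 0.08 y -0.04 z 0.01
```

```bash
for i in 1 2 3  ; do python3 -m inch '[[[0,0,0,0,0,-3,1],[0,0,0,0,0,0,1],[0,0,0,0,0,0,1]]]' | grep -E "pos|force"; python3 -c "
from h import *
print(robot.read_state()['wrist_torque'][2])"; done; python3 go.py 639.4 214.3 172
```

```text
tool_pos: [0.6402, 0.2147, 0.1721]
force: [3.3, 3.6, -4.2]
-0.11662273166285146
tool_pos: [0.6402, 0.2146, 0.1721]
force: [3.5, 2.7, -4.1]
-0.5010047867173281
tool_pos: [0.6402, 0.2146, 0.1721]
force: [4.5, 4.1, -5.8]
-0.9467524467131903
t 18.9 pos [640.2215 214.6108 172.1285] yaw -168.63 tilt 0.01 open 26.1 F [ 4.5126  4.1038 -5.8339] q6 -1.52
turn 0.00 shift x 0.09 y -0.01 z 0.01
```

```bash
python3 -m inch '[[[0,0,0,0,0,4.2,1],[0,0,0,0,0,4.2,1],[0,0,0,0,0,0,1]]]' | grep force;  python3 -m inch '[[[0,0,-0.5,0,0,0,1],[0,0,-1,0,0,0,1],[0,0,-2,0,0,0,1],[0,0,-2,0,0,0,1],[0,0,-1.2,0,0,0,1]]]'; python3 -m inch '[[[0,0,0,0,0,0,1],[0,0,0,0,0,0,1],[0,0,0,0,0,0,1]]]'; python3 go.py 450.2 -111 220 183
```

```text
force: [1.8, 2.8, -2.5]
t: 19.75
tool_pos: [0.6409, 0.2141, 0.2424]
orientation: [-0.086, 3.138, -0.001]
force: [0.2, 0.2, -0.8]
opening: 0.0257
t: 20.05
tool_pos: [0.6396, 0.2142, 0.2376]
orientation: [0.086, -3.138, 0.001]
force: [-0.0, -0.3, -1.9]
opening: 0.0259
t 20.1 pos [639.5685 214.2181 237.6436] yaw -176.87 tilt 0.13 open 25.9 F [-0.0218 -0.2954 -1.9234] q6 -1.38
turn 0.13 shift x 20.61 y -31.49 z 1.76
```

```bash
python3 -m inch '[[[2.29,-3.5,0,0,0,0,1],[2.29,-3.5,0,0,0,0,1],[2.29,-3.5,0,0,0,0,1],[2.29,-3.5,0,0,0,0,1],[2.29,-3.5,0,0,0,0,1]]]' >/dev/null;  python3 -m inch '[[[2.29,-3.5,0,0,0,0,1],[2.29,-3.5,0,0,0,0,1],[2.29,-3.5,0,0,0,0,1],[2.29,-3.5,0,0,0,0,1],[0,0,0,0,0,0,1]]]'; python3 -m inch '[[[0,0,1,0,0,0,1],[0,0,0,0,0,0,1],[0,0,0,0,0,0,1]]]'; python3 go.py 450.2 -111 86.6 183
```

```text
t: 21.05
tool_pos: [0.449, -0.1148, 0.2381]
orientation: [0.079, -3.138, 0.002]
force: [0.8, -0.1, -1.7]
opening: 0.0261
t: 21.35
tool_pos: [0.4514, -0.1101, 0.228]
orientation: [0.088, -3.138, -0.002]
force: [-0.2, -0.6, -1.6]
opening: 0.0253
t 21.4 pos [ 451.4207 -110.0808  227.9979] yaw -176.79 tilt 0.12 open 25.3 F [-0.2156 -0.6325 -1.616 ] q6 -1.98
turn 0.21 shift x 0.13 y -0.09 z 14.14
```

```bash
python3 -m inch '[[[0.1,-0.1,3,0,0,0,1],[0,0,3,0,0,0,1],[0,0,3,0,0,0,1],[0,0,2,0,0,0,1],[0,0,1.7,0,0,0,1]]]'; python3 -m inch '[[[0,0,1,0,0,0,1],[0,0,0.4,0,0,0,1],[0,0,0,0,0,0,1]]]';python3 -m inch '[[[0,0,0.1,0,0,0,1],[0,0,0,0,0,0,1],[0,0,0,0,0,0,1]]]'; python3 go.py 450.2 -111 86.6 183
```

```text
t: 21.85
tool_pos: [0.4503, -0.1109, 0.1004]
orientation: [0.089, -3.139, -0.001]
force: [0.5, 0.5, -2.4]
opening: 0.0259
t: 22.15
tool_pos: [0.4507, -0.1119, 0.088]
orientation: [0.087, -3.14, -0.0]
force: [0.5, 0.5, -2.1]
opening: 0.0259
t: 22.45
tool_pos: [0.4512, -0.1125, 0.0879]
orientation: [-0.086, 3.139, -0.001]
force: [0.7, -0.2, -2.0]
opening: 0.0261
t 22.4 pos [ 451.1733 -112.4731   87.8925] yaw -176.87 tilt 0.07 open 26.1 F [ 0.6672 -0.1989 -2.0094] q6 -1.98
turn 0.13 shift x 0.09 y 0.15 z 0.13
```

```bash
python3 -m inch '[[[0,0,0.15,0,0,0,1],[0,0,0,0,0,0,1],[0,0,0,0,0,0,1]]]'|grep -E "pos|force"; python3 -m inch '[[[0,0,0,0,0,0,-1],[0,0,0,0,0,0,-1],[0,0,0,0,0,0,-1],[0,0,0,0,0,0,-1],[0,0,0,0,0,0,-1]]]';python3 -m inch '[[[0,0,0,0,0,0,-1],[0,0,0,0,0,0,-1],[0,0,0,0,0,0,-1],[0,0,0,0,0,0,-1],[0,0,0,0,0,0,-1]]]';python3 -m inch '[[[0,0,-3,0,0,0,-1],[0,0,-3,0,0,0,-1],[0,0,-4,0,0,0,-1],[0,0,-4,0,0,0,-1],[0,0,0,0,0,0,-1]]]'; python3 go.py 625.2 63.2 200 84.4
```

```text
tool_pos: [0.4513, -0.1125, 0.0866]
force: [-1.9, 0.8, 6.4]
t: 23.25
tool_pos: [0.4506, -0.1122, 0.0855]
orientation: [0.086, -3.14, -0.0]
force: [-0.8, -0.1, -1.1]
opening: 0.0613
t: 23.75
tool_pos: [0.4507, -0.1123, 0.0857]
orientation: [-0.086, 3.14, -0.0]
force: [1.4, -0.3, 0.8]
opening: 0.0925
t: 24.25
tool_pos: [0.4537, -0.1134, 0.2324]
orientation: [-0.085, 3.131, -0.006]
force: [-0.1, -0.4, 0.1]
opening: 0.0927
t 24.2 pos [ 453.6974 -113.4235  232.3702] yaw -176.87 tilt 0.60 open 92.7 F [-0.0857 -0.411   0.124 ] q6 -1.98
turn 98.73 shift x 19.25 y 15.34 z 3.24
```

```bash
for i in 1 2; do python3 -m inch '[[[0,0,0,0,0,8.3,-1],[0,0,0,0,0,8.3,-1],[0,0,0,0,0,8.3,-1],[0,0,0,0,0,8.3,-1],[0,0,0,0,0,8.3,-1]]]' >/dev/null; done; python3 -m inch '[[[0,0,0,0,0,8.3,-1],[0,0,0,0,0,7.4,-1],[0,0,0,0,0,0,-1],[0,0,0,0,0,0,-1]]]'; python3 go.py 625.2 63.2 200 84.4
```

```text
t: 25.65
tool_pos: [0.4505, -0.1122, 0.2252]
orientation: [-2.322, -2.115, 0.0]
force: [-0.5, 1.2, -0.5]
opening: 0.093
t 25.6 pos [ 450.4725 -112.2125  225.1914] yaw 84.65 tilt 0.03 open 93.0 F [-0.5139  1.1776 -0.4733] q6 -0.26
turn 0.25 shift x 19.16 y 15.68 z 2.52
```

```bash
python3 -m inch '[[[3.83,3.14,0,0,0,0,-1],[3.83,3.14,0,0,0,0,-1],[3.83,3.14,0,0,0,0,-1],[3.83,3.14,0,0,0,0,-1],[3.83,3.12,0,0,0,0,-1]]]' >/dev/null; python3 -m inch '[[[0,0,2,0,0,0,-1],[0,0,0,0,0,0,-1],[0,0,0,0,0,0,-1]]]'; python3 go.py 625.2 63.2 101 84.4
```

```text
t: 26.45
tool_pos: [0.6244, 0.0628, 0.2048]
orientation: [-2.324, -2.112, 0.003]
force: [0.1, -1.2, 0.0]
opening: 0.0932
t 26.4 pos [624.4367  62.756  204.8031] yaw 84.53 tilt 0.14 open 93.2 F [ 0.1364 -1.2473  0.0277] q6 0.11
turn 0.13 shift x 0.05 y 0.07 z 10.38
```

```bash
python3 -m inch '[[[0,0.1,3.5,0,0,0,-1],[0,0,3.5,0,0,0,-1],[0,0,3.2,0,0,0,-1],[0,0,0,0,0,0,-1],[0,0,0,0,0,0,-1]]]'; python3 -m inch '[[[0,0,0,0,0,0,1],[0,0,0,0,0,0,1],[0,0,0,0,0,0,1],[0,0,0,0,0,0,1],[0,0,0,0,0,0,1]]]' 40;python3 -m inch '[[[0,0,0,0,0,0,1],[0,0,0,0,0,0,1],[0,0,0,0,0,0,1],[0,0,0,0,0,0,1],[0,0,0,0,0,0,1]]]' 40;python3 -m inch '[[[0,0,0,0,0,0,1],[0,0,0,0,0,0,1],[0,0,0,0,0,0,1],[0,0,0,0,0,0,1],[0,0,0,0,0,0,1]]]' 40; python3 go.py 625.2 63.2 101 84.4
```

```text
t: 26.95
tool_pos: [0.6262, 0.0622, 0.1051]
orientation: [2.327, 2.11, 0.0]
force: [-1.1, 0.6, 1.2]
opening: 0.0928
t: 27.45
tool_pos: [0.6265, 0.0631, 0.104]
orientation: [2.327, 2.111, 0.001]
force: [0.9, 0.5, -0.0]
opening: 0.0578
t: 27.95
tool_pos: [0.6263, 0.063, 0.1036]
orientation: [-2.327, -2.111, 0.0]
force: [-0.2, 0.3, -0.2]
opening: 0.0176
t: 28.45
tool_pos: [0.6262, 0.063, 0.1036]
orientation: [-2.327, -2.111, 0.0]
force: [-0.3, 0.3, -0.0]
opening: 0.0139
t 28.4 pos [626.216   63.0023 103.6021] yaw 84.42 tilt 0.01 open 13.9 F [-0.2798  0.2823 -0.0172] q6 0.12
turn 0.02 shift x 0.01 y -0.10 z 0.26
```

```bash
python3 -m inch '[[[0,0,-1,0,0,0,1],[0,0,-2,0,0,0,1],[0,0,-3.5,0,0,0,1],[0,0,-3.5,0,0,0,1],[0,0,-2.5,0,0,0,1]]]'; python3 -m inch '[[[0,0,0,0,0,-8.5,1],[0,0,0,0,0,0,1],[0,0,0,0,0,0,1]]]'; python3 go.py 554.3 -300 220 92.9
python3 - <<'E'
from h import *
t=cam("top");s=cam("scene")
for c,roi in((t,(380,185,510,285)),(s,(90,270,270,410))):
    h,S,V=cv2.split(hsv(c)); m=((V<75)&(S<110)).astype(np.uint8)*255
    m=cv2.morphologyEx(m,cv2.MORPH_OPEN,np.ones((5,5),np.uint8))
    for k in blobs(c,m,roi,1500): print(cv2.boundingRect(k),rect(c,k,.004))
a=cv2.resize(t["image"][120:320,180:520],(680,400),interpolation=cv2.INTER_CUBIC)
cv2.imwrite("pics/c5.png",a)
E
```

```text
t: 28.95
tool_pos: [0.6268, 0.0629, 0.2316]
orientation: [2.326, 2.11, 0.002]
force: [0.3, 0.0, -5.0]
opening: 0.0134
t: 29.25
tool_pos: [0.6257, 0.0629, 0.2278]
orientation: [-2.168, -2.272, 0.002]
force: [0.2, 0.5, -4.4]
opening: 0.0138
t 29.2 pos [625.6903  62.9316 227.7795] yaw 92.70 tilt 0.10 open 13.8 F [ 0.2416  0.5414 -4.4349] q6 -0.03
turn -0.20 shift x -35.89 y -8.97 z 0.78
(387, 195, 114, 78) [ 552.9 -298.   286.5  196.4  -87. ]
(98, 275, 161, 133) [ 556.3 -301.5  287.7  198.   -87.1]
```

View pics/c5.png

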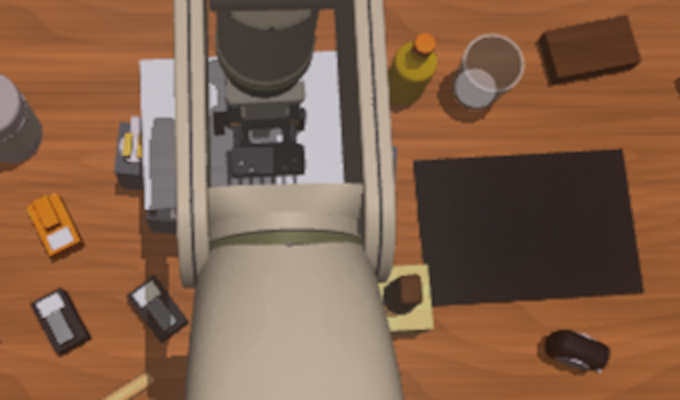

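```bash
for i in 1 2; do python3 -m inch '[[[-3.59,-0.9,0,0,0,0,1],[-3.59,-0.9,0,0,0,0,1],[-3.59,-0.9,0,0,0,0,1],[-3.59,-0.9,0,0,0,0,1],[-3.59,-0.9,0,0,0,0,1]]]' >/dev/null;done; python3 -m inch '[[[0,0,3,0,0,0,1],[0,0,3,0,0,0,1],[0,0,3,0,0,0,1],[0,0,3,0,0,0,1],[0,0,0,0,0,0,1]]]'; python3 -m inch '[[[0,0,0,0,0,0,1],[0,0,0,0,0,0,1]]]';python3 go.py 554.6 -299.7 28 92.9
```

```text
t: 30.85
tool_pos: [0.5507, -0.2976, 0.1019]
orientation: [-2.159, -2.267, 0.003]
force: [-0.4, 1.6, -5.3]
opening: 0.0134
t: 31.05
tool_pos: [0.5558, -0.3008, 0.1109]
orientation: [2.163, 2.275, 0.001]
force: [0.2, 0.6, -3.3]
opening: 0.0133
t 31.1 pos [ 555.847  -300.8184  110.8501] yaw 92.89 tilt 0.16 open 13.3 F [ 0.2002  0.5779 -3.3102] q6 -0.63
turn -0.01 shift x 0.12 y -0.12 z 8.29
```

```bash
python3 -m inch '[[[0.1,-0.1,3,0,0,0,1],[0,0,2.5,0,0,0,1],[0,0,1.5,0,0,0,1],[0,0,0.7,0,0,0,1],[0,0,0,0,0,0,1]]]'; python3 -m inch '[[[0,0,0.3,0,0,0,1],[0,0,0,0,0,0,1],[0,0,0,0,0,0,1]]]';python3 go.py 554.6 -299.7 28 92.9
```

```text
t: 31.55
tool_pos: [0.5538, -0.2992, 0.0317]
orientation: [-2.164, -2.277, 0.0]
force: [-0.5, -0.5, -4.4]
opening: 0.0134
t: 31.85
tool_pos: [0.5543, -0.2996, 0.0297]
orientation: [2.163, 2.276, 0.0]
force: [-0.2, 1.0, -5.2]
opening: 0.0135
t 31.9 pos [ 554.3061 -299.5743   29.6922] yaw 92.92 tilt 0.09 open 13.5 F [-0.181   1.0027 -5.1998] q6 -0.63
turn 0.02 shift x -0.01 y 0.03 z 0.17
```

```bash
python3 -m inch '[[[0,0,0.2,0,0,0,1],[0,0,0,0,0,0,1],[0,0,0,0,0,0,1]]]'| grep -E "pos|force"; python3 -m inch '[[[0,0,0.05,0,0,0,1],[0,0,0,0,0,0,1]]]'| grep -E "pos|force"; for i in 1 2; do python3 -m inch '[[[0,0,0,0,0,0,-1],[0,0,0,0,0,0,-1],[0,0,0,0,0,0,-1],[0,0,0,0,0,0,-1],[0,0,0,0,0,0,-1]]]'| grep -E "pos|force"; done; python3 -m inch '[[[0,0,-3,0,0,0,-1],[0,0,-4.5,0,0,0,-1],[0,0,-4.5,0,0,0,-1],[0,0,-4.5,0,0,0,-1],[0,0,-4,0,0,0,-1]]]'; 
python3 - <<'E'
from h import *
t=cam("top");s=cam("scene")
b=s["image"][150:320,210:460]; a=t["image"][150:310,185:435]
cv2.imwrite("pics/c6.png",np.vstack([cv2.resize(k,(600,300),interpolation=cv2.INTER_CUBIC) for k in (b,a)]))
E
```

```text
tool_pos: [0.5544, -0.2997, 0.0276]
force: [0.5, 0.7, 1.1]
tool_pos: [0.5544, -0.2997, 0.0276]
force: [-1.1, 0.8, 6.9]
tool_pos: [0.5536, -0.2991, 0.026]
force: [-0.6, 1.0, 0.6]
tool_pos: [0.5537, -0.2992, 0.0261]
force: [0.1, 0.2, 0.0]
t: 33.85
tool_pos: [0.5538, -0.2993, 0.2339]
orientation: [2.163, 2.276, 0.001]
force: [-0.0, -1.1, 0.5]
opening: 0.0928
```

View pics/c6.png

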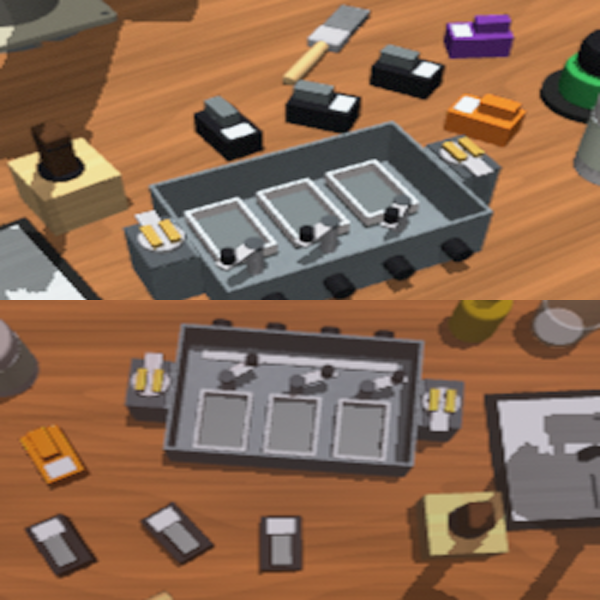

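The box is open. It shows three pockets at crop (222,422), (292,425) and (360,430), levers on the +x side with the knobs open, driver in its block and panel on the mat. Next I'll measure panel, pockets, knobs and relays.

```bash
cat > meas.py <<'E'
from h import *
ux=np.array([.9952,-.0976]);uy=np.array([.0976,.9952]); C=np.array([625.2,63.2])
def knobs(c):
    out=[]
    V=hsv(c)[...,2]
    for i in (1,2,3):
        piv=C-30*ux+76*(2-i)*uy+54*ux; best=None
        for k in blobs(c,cv2.inRange(V,0,45),(185,150,440,320),8):
            u=k[:,0].mean(0)+0.5*0; p=ray(c,u,.072)[0,:2]*1000; d=p-piv
            if abs(np.hypot(*d)-34)<12 and cv2.contourArea(k)<250: out.append((i,p.round(1),np.round(np.degrees(np.arctan2(d@uy,d@ux))%360,1),np.hypot(*d).round(1),cv2.contourArea(k)))
    return out
def relays(c,roi):
    H=hsv(c)
    for k in blobs(c,cv2.inRange(H,(0,0,150),(180,60,255)),roi,25):
        r=rect(c,k,.04); print("label",k[:,0].mean(0).round(1),r)
E
python3 - <<'E'
from meas import *
for n,roi in(("top",(185,255,325,300)),("scene",(280,170,400,225))):
    c=cam(n); print(n); relays(c,roi)
    for o in knobs(c): print(o)
    H=hsv(c); 
    rp=(250,190,366,235) if n=="top" else (270,210,400,290)
    for k in blobs(c,cv2.inRange(H,(0,0,165),(180,40,255)),rp,150): print("pocket",k[:,0].mean(0).round(1),rect(c,k,.030))
print([C-30*ux+76*j*uy for j in(1,0,-1)])
E
```

```text
top
label [301.5 270.2] [450.2  80.8  27.8  17.8  89.5]
label [204.6 272.2] [448.7 323.6  28.8  19.8 -58.7]
label [252.9 266.5] [461.4 203.4  28.4  19.2 -56.1]
pocket [335.4 218.7] [586.6  -9.4  84.4  56.8  -5.1]
scene
label [308.9 222.6] [446.7  82.2  32.2  14.1  58. ]
label [352.4 208.1] [462.5 202.3  31.2  20.3 -53.2]
label [387. 189.] [450.  323.6  31.3  20.1 -62. ]
label [345.9 171.6] [334.  269.1  44.8  22.   57.9]
(1, array([679.2, 107.2]), np.float64(313.3), np.float64(37.1), 31.0)
(2, array([662.6,  26.6]), np.float64(297.2), np.float64(36.8), 29.0)
(3, array([654.6, -49. ]), np.float64(296.3), np.float64(36.6), 32.5)
pocket [307.  274.8] [592.3  -6.9  93.6  68.7  -7.2]
pocket [341.  270.3] [618.   69.1 133.7  77.6   3. ]
pocket [369.1 259.9] [624.7 141.4 128.2  63.8  -5.5]
[array([602.7616, 141.7632]), array([595.344,  66.128]), array([587.9264,  -9.5072])]
```

```bash
for i in 1 2; do python3 -m inch '[[[0,0,0,0,0,8.5,-1],[0,0,0,0,0,8.5,-1],[0,0,0,0,0,8.5,-1],[0,0,0,0,0,8.5,-1],[0,0,0,0,0,8.5,-1]]]' >/dev/null; done; python3 -m inch '[[[0,0,0,0,0,7.9,-1],[0,0,0,0,0,0,-1],[0,0,0,0,0,0,-1]]]'; python3 go.py 417.5 80 160 0
```

```text
t: 35.35
tool_pos: [0.553, -0.2988, 0.2293]
orientation: [-3.14, -0.007, 0.004]
force: [-0.2, -0.0, -0.7]
opening: 0.0928
t 35.4 pos [ 553.0088 -298.7549  229.2661] yaw 0.27 tilt 0.16 open 92.8 F [-0.2381 -0.0123 -0.6708] q6 0.99
turn 0.27 shift x -13.55 y -37.88 z 6.93
```

```bash
python3 -m inch '[[[-1.51,-4.21,0,0,0,0,-0.1],[-1.51,-4.21,0,0,0,0,-0.1],[-1.51,-4.21,0,0,0,0,-0.1],[-1.51,-4.21,0,0,0,0,-0.1],[-1.51,-4.21,0,0,0,0,-0.1]]]' >/dev/null; python3 -m inch '[[[-1.51,-4.21,0,0,0,0,-0.1],[-1.51,-4.21,0,0,0,0,-0.1],[-1.51,-4.21,0,0,0,0,-0.1],[-1.51,-4.21,0,0,0,0,-0.1],[0,0,4,0,0,0,-0.1]]]' >/dev/null;python3 -m inch '[[[0,0,4,0,0,0,-0.1],[0,0,0,0,0,0,-0.1],[0,0,0,0,0,0,-0.1]]]'; python3 go.py 417.5 80 44 0;python3 -c "
from meas import *
relays(cam('scene'),(280,170,400,225))"
```

```text
t: 36.65
tool_pos: [0.4169, 0.0795, 0.1511]
orientation: [3.141, 0.004, -0.003]
force: [-0.2, -0.5, 0.9]
opening: 0.0509
t 36.6 pos [416.8917  79.5382 151.0509] yaw 0.13 tilt 0.13 open 50.9 F [-0.2166 -0.5121  0.9427] q6 1.64
turn 0.13 shift x 0.06 y -0.05 z 10.71
label [308.9 222.6] [446.7  82.2  32.2  14.1  58. ]
label [352.4 208.1] [462.5 202.3  31.2  20.3 -53.2]
label [387. 189.] [450.  323.6  31.3  20.1 -62. ]
label [345.9 171.6] [334.  269.1  44.8  22.   57.9]
```

```bash
python3 -m inch '[[[0,0,4,0,0,0,-0.1],[0,0,3.5,0,0,0,-0.1],[0,0,2.5,0,0,0,-0.1],[0,0,0.6,0,0,0,-0.1],[0,0,0,0,0,0,-0.1]]]'; python3 -m inch '[[[0,0,0,0,0,0,1],[0,0,0,0,0,0,1],[0,0,0,0,0,0,1],[0,0,0,0,0,0,1],[0,0,0,0,0,0,1]]]' 30;python3 -m inch '[[[0,0,0,0,0,0,1],[0,0,0,0,0,0,1]]]'; python3 go.py 417.5 80 44 0
```

```text
t: 37.2
tool_pos: [0.4185, 0.0794, 0.0463]
orientation: [-3.142, -0.0, -0.001]
force: [-0.6, 1.5, 1.6]
opening: 0.0511
t: 37.7
tool_pos: [0.4181, 0.0797, 0.0457]
orientation: [-3.141, -0.001, -0.002]
force: [-1.3, 0.2, 3.1]
opening: 0.0201
t: 37.9
tool_pos: [0.418, 0.0798, 0.0457]
orientation: [-3.141, -0.001, -0.001]
force: [-1.1, 0.3, 4.9]
opening: 0.0201
t 37.9 pos [418.031   79.7766  45.6653] yaw 0.03 tilt 0.04 open 20.1 F [-1.0887  0.3433  4.8591] q6 1.64
turn 0.03 shift x -0.05 y -0.02 z 0.17
```

```bash
python3 -m inch '[[[0,0,-1,0,0,0,1],[0,0,-3,0,0,0,1],[0,0,-4,0,0,0,1],[0,0,-4,0,0,0,1],[0,0,0,0,0,5.6,1]]]'; python3 -m inch '[[[0,0,0,0,0,0,1],[0,0,0,0,0,0,1],[0,0,0,0,0,0,1]]]'; python3 go.py 576.5 -8.4 120 -5.6
```

```text
t: 38.4
tool_pos: [0.421, 0.0799, 0.1718]
orientation: [-3.137, 0.153, -0.015]
force: [1.1, 0.6, -1.4]
opening: 0.0199
t: 38.7
tool_pos: [0.4166, 0.0796, 0.1638]
orientation: [3.138, -0.15, -0.004]
force: [-0.7, -0.2, -2.0]
opening: 0.0197
t 38.7 pos [416.5502  79.5598 163.7944] yaw -5.46 tilt 0.16 open 19.7 F [-0.7277 -0.163  -1.9646] q6 1.73
turn 0.14 shift x 16.78 y 7.19 z 4.38
```

Moving over pocket 3, then a look before lowering.

```bash
python3 -m inch '[[[4.2,1.8,0,0,0,0,1],[4.2,1.8,0,0,0,0,1],[4.2,1.8,0,0,0,0,1],[4.18,1.79,0,0,0,0,1],[0,0,2,0,0,0,1]]]'; python3 -m inch '[[[0,0,1.5,0,0,0,1],[0,0,0,0,0,0,1],[0,0,0,0,0,0,1]]]'; python3 go.py 576.5 -8.4 57.7 -5.6
python3 - <<'E'
from meas import *
t=cam("top");s=cam("scene")
b=s["image"][205:295,255:375]; a=t["image"][180:250,290:384]
cv2.imwrite("pics/c7.png",np.hstack([cv2.resize(k,None,fx=300/k.shape[0]*1.0,fy=300/k.shape[0],interpolation=cv2.INTER_CUBIC) for k in (b,a)]))
E
```

```text
t: 39.2
tool_pos: [0.5824, -0.0113, 0.1455]
orientation: [3.137, -0.154, 0.006]
force: [0.2, -0.1, -1.4]
opening: 0.0201
t: 39.5
tool_pos: [0.5762, -0.0076, 0.1293]
orientation: [-3.138, 0.151, 0.004]
force: [1.7, -0.3, -0.7]
opening: 0.0199
t 39.5 pos [576.1915  -7.613  129.2713] yaw -5.51 tilt 0.14 open 19.9 F [ 1.7369 -0.3462 -0.6574] q6 1.56
turn 0.09 shift x 0.04 y 0.08 z 7.16
```

View pics/c7.png

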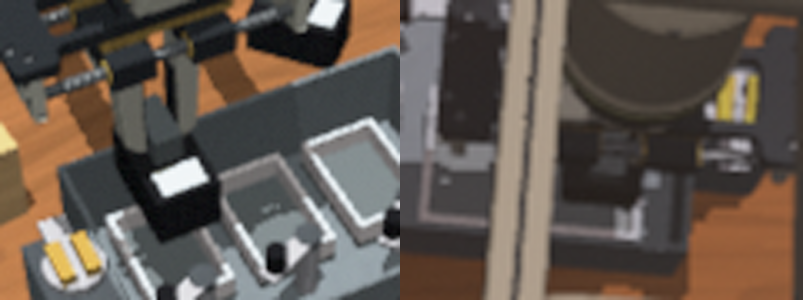

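```bash
python3 -m inch '[[[0.03,0.08,3,0,0,0,1],[0,0,2,0,0,0,1],[0,0,0,0,0,0,1],[0,0,0,0,0,0,1]]]'; python3 go.py 576.5 -8.4 57.7 -5.6;  python3 -m inch '[[[0,0,0.7,0,0,0,1],[0,0,0,0,0,0,1],[0,0,0,0,0,0,1]]]'; python3 go.py 576.5 -8.4 57.7 -5.6
```

```text
t: 40.0
tool_pos: [0.5781, -0.0088, 0.0813]
orientation: [3.138, -0.152, 0.001]
force: [1.1, -0.3, -0.5]
opening: 0.0197
t 40.0 pos [578.0679  -8.78    81.3488] yaw -5.55 tilt 0.05 open 19.7 F [ 1.0587 -0.2617 -0.5297] q6 1.56
turn 0.05 shift x -0.16 y -0.02 z 2.36
t: 40.3
tool_pos: [0.5791, -0.009, 0.0746]
orientation: [3.138, -0.153, 0.004]
force: [1.5, 0.5, 2.1]
opening: 0.0198
t 40.3 pos [579.134   -9.0395  74.5958] yaw -5.57 tilt 0.16 open 19.8 F [1.5436 0.5264 2.0663] q6 1.56
turn 0.03 shift x -0.27 y -0.04 z 1.69
```

```bash
python3 -m inch '[[[-0.2,0,0,0,0,0,1],[0,0,0,0,0,0,1],[0,0,0.5,0,0,0,1],[0,0,0,0,0,0,1],[0,0,0,0,0,0,1]]]';  python3 go.py 576.5 -8.4 57.7 -5.6;  python3 -m inch '[[[0,0,0.5,0,0,0,1],[0,0,0,0,0,0,1],[0,0,0,0,0,0,1]]]'; python3 go.py 576.5 -8.4 57.7 -5.6
```

```text
t: 40.8
tool_pos: [0.5752, -0.0088, 0.0674]
orientation: [-3.138, 0.153, 0.002]
force: [0.4, -0.4, -0.7]
opening: 0.0201
t 40.8 pos [575.2406  -8.8366  67.3608] yaw -5.58 tilt 0.09 open 20.1 F [ 0.3671 -0.3589 -0.7087] q6 1.56
turn 0.02 shift x 0.12 y -0.06 z 0.97
t: 41.1
tool_pos: [0.5756, -0.0088, 0.0628]
orientation: [-3.138, 0.153, 0.001]
force: [0.6, -0.0, -1.0]
opening: 0.0197
t 41.1 pos [575.6237  -8.8154  62.7922] yaw -5.58 tilt 0.04 open 19.7 F [ 0.5597 -0.0445 -1.0423] q6 1.56
turn 0.02 shift x 0.08 y -0.05 z 0.51
```

Inside the pocket, free. Down to the floor, then open partially and rise.

```bash
python3 -m inch '[[[0,0,0.45,0,0,0,1],[0,0,0,0,0,0,1],[0,0,0,0,0,0,1]]]' | grep -E "pos|force"; python3 -m inch '[[[0,0,0.1,0,0,0,1],[0,0,0,0,0,0,1],[0,0,0,0,0,0,1]]]' | grep -E "pos|force"; python3 -m inch '[[[0,0,0,0,0,0,0.2],[0,0,0,0,0,0,0.2],[0,0,0,0,0,0,0.2],[0,0,0,0,0,0,0.2]]]'; python3 -m inch '[[[0,0,-3,0,0,0,0.2],[0,0,-4,0,0,0,0.2],[0,0,0,0,0,0,0.2],[0,0,0,0,0,0,0.2]]]'
python3 - <<'E'
from meas import *
s=cam("scene")
for o in knobs(s): print(o)
p=[ (C-30*ux+76*j*uy+24*0*ux) for j in (1,0,-1)]
relays(s,(255,200,420,300))
E
python3 go.py 650 -50 66 109
```

```text
tool_pos: [0.5757, -0.0088, 0.0584]
force: [-0.3, -0.5, -0.8]
tool_pos: [0.5761, -0.0089, 0.0578]
force: [0.4, -0.1, -0.8]
t: 42.1
tool_pos: [0.5759, -0.0089, 0.0577]
orientation: [3.138, -0.153, 0.0]
force: [-0.1, -0.5, 0.4]
opening: 0.0366
t: 42.5
tool_pos: [0.577, -0.009, 0.1292]
orientation: [3.138, -0.153, 0.005]
force: [0.2, 0.2, -0.3]
opening: 0.037
(1, array([679.2, 107.2]), np.float64(313.3), np.float64(37.1), 31.0)
(2, array([662.8,  26.6]), np.float64(297.3), np.float64(36.9), 28.0)
(3, array([622.8, -31.8]), np.float64(227.7), np.float64(25.4), 227.5)
(3, array([599.1,  -0.4]), np.float64(166.9), np.float64(44.9), 18.5)
label [310.9 292.6] [635.  -24.   21.1  13.6 -70.4]
label [342.9 279.5] [641.3  53.4  18.9  15.5 -71.4]
label [308.9 279.4] [602.3  -8.4  31.6  22.2  85. ]
label [286.2 281. ] [581.2 -53.9  42.9  10.8 -12.3]
label [328.9 287. ] [640.9  23.7  73.8  45.7 -31.4]
label [275.3 281.7] [564.7 -72.7  64.3  21.6  -7.1]
label [294.1 282.5] [591.5 -40.2  77.    5.6  -5.2]
label [354.7 281.6] [660.4  80.1 100.7  58.4 -37.2]
label [369.4 260. ] [631.7 136.8 127.7  64.8  -5.1]
label [407.9 242.8] [629.9 246.8  40.4  20.3  -0.1]
label [404.4 208.9] [534.9 313.8  30.   19.9 -62.1]
label [352.4 208.1] [462.5 202.3  31.2  20.3 -53.2]
t 42.5 pos [575.8714  -8.8497 127.5037] yaw -5.58 tilt 0.01 open 37.4 F [-0.1115 -0.9087 -0.5771] q6 1.56
turn -114.58 shift x -6.30 y 5.67 z 6.15
```

```bash
for i in 1 2; do python3 -m inch '[[[0,0,0,0,0,-8.2,0.3],[0,0,0,0,0,-8.2,0.3],[0,0,0,0,0,-8.2,0.3],[0,0,0,0,0,-8.2,0.3],[0,0,0,0,0,-8.2,0.3]]]' >/dev/null; done; python3 -m inch '[[[0,0,0,0,0,-8,0.3],[0,0,0,0,0,0,0.3],[0,0,0,0,0,0,0.3]]]'; python3 go.py 652.1 -47.6 100 84.4
```

```text
t: 43.85
tool_pos: [0.575, -0.0088, 0.1262]
orientation: [-2.33, -2.105, 0.002]
force: [0.4, 0.1, -0.2]
opening: 0.0325
t 43.9 pos [574.9656  -8.7805 126.1985] yaw 84.18 tilt 0.14 open 32.5 F [ 0.3767  0.1119 -0.1979] q6 -0.00
turn -0.22 shift x -3.11 y 8.06 z 2.62
```

```bash
python3 -m inch '[[[-1.6,4.03,0,0,0,0,0.3],[-1.5,4.03,0,0,0,0,0.3],[0,0,1.5,0,0,0,0.3],[0,0,0,0,0,0,0.3],[0,0,0,0,0,0,0.3]]]'; python3 go.py 652.1 -47.6 65 84.4
python3 - <<'E'
from meas import *
s=cam("scene")
b=s["image"][215:305,255:375]
cv2.imwrite("pics/c8.png",cv2.resize(b,None,fx=5,fy=5,interpolation=cv2.INTER_CUBIC))
for o in knobs(s): print(o)
E
```

```text
t: 44.35
tool_pos: [0.6514, -0.047, 0.1112]
orientation: [-2.327, -2.107, 0.003]
force: [-0.6, -0.1, 0.9]
opening: 0.0332
t 44.4 pos [651.4162 -46.9627 111.22  ] yaw 84.34 tilt 0.19 open 33.2 F [-0.6401 -0.0627  0.9297] q6 -0.05
turn -0.06 shift x -0.06 y 0.07 z 4.62
(1, array([679.2, 107.2]), np.float64(313.3), np.float64(37.1), 31.0)
(2, array([667.4,  24.4]), np.float64(302.3), np.float64(40.8), 11.5)
(3, array([657.7, -51. ]), np.float64(299.5), np.float64(39.6), 16.0)
```

View pics/c8.png

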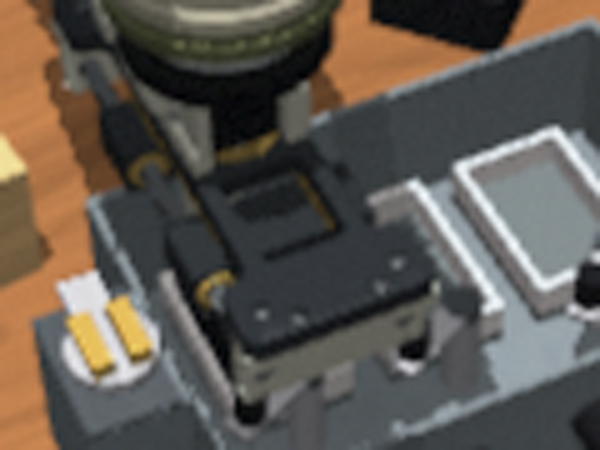

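The knob at (248,400) sits beneath the fingers. Descending to pinch it.

```bash
python3 -m inch '[[[-0.05,0.07,2,0,0,0,0.3],[0,0,2,0,0,0,0.3],[0,0,0.5,0,0,0,0.3],[0,0,0,0,0,0,0.3],[0,0,0,0,0,0,0.3]]]'; python3 -m inch '[[[0,0,0,0,0,0,1],[0,0,0,0,0,0,1],[0,0,0,0,0,0,1],[0,0,0,0,0,0,1],[0,0,0,0,0,0,1]]]' 8;python3 go.py 652.1 -47.6 65 84.4
```

```text
t: 44.9
tool_pos: [0.6542, -0.0479, 0.0692]
orientation: [2.326, 2.11, 0.002]
force: [0.5, 0.7, 0.3]
opening: 0.0325
t: 45.4
tool_pos: [0.6541, -0.0481, 0.0683]
orientation: [2.327, 2.11, 0.001]
force: [-2.1, 1.4, 5.0]
opening: 0.0134
t 45.4 pos [654.0533 -48.1004  68.3043] yaw 84.42 tilt 0.04 open 13.4 F [-2.1068  1.4107  4.9975] q6 -0.05
turn 0.02 shift x 0.03 y -0.20 z 0.33
```

```bash
python3 -m inch '[[[-0.15,-0.5,0,0,0,0,1],[-0.12,-0.5,0,0,0,0,1],[-0.03,-0.5,0,0,0,0,1],[0,0,0,0,0,0,1]]]' | grep -E "pos|force|open"; for i in 1 2; do python3 -m inch '[[[0.035,-0.485,0,0,0,8.2,1],[0.035,-0.485,0,0,0,8.2,1],[0.035,-0.485,0,0,0,8.2,1],[0.035,-0.485,0,0,0,8.2,1],[0.035,-0.485,0,0,0,8.2,1]]]'| grep -E "pos|force|open";done; python3 go.py 607.8 -11.5 65 -5.6
```

```text
tool_pos: [0.6388, -0.0507, 0.0682]
force: [1.9, -3.1, 3.6]
opening: 0.0137
tool_pos: [0.6166, -0.0402, 0.0681]
force: [-2.3, -4.0, 7.0]
opening: 0.0133
tool_pos: [0.6068, -0.0179, 0.068]
force: [-7.0, -3.5, 9.4]
opening: 0.0135
t 46.8 pos [606.7567 -17.8764  68.0083] yaw 2.06 tilt 0.14 open 13.5 F [-6.9892 -3.511   9.3902] q6 1.42
turn 7.66 shift x 0.04 y -0.64 z 0.30
```

```bash
python3 -m inch '[[[0.03,-0.485,0,0,0,8,1],[0,0,0,0,0,0,1],[0,-0.2,0,0,0,0,1],[0,0,0,0,0,0,1]]]'; python3 -m inch '[[[0,-0.2,0,0,0,0,1],[0,0,0,0,0,0,1]]]'; python3 -m inch '[[[0,-0.2,0,0,0,0,1],[0,0,0,0,0,0,1]]]';python3 go.py 607.8 -11.5 65 -5.6
```

```text
t: 47.2
tool_pos: [0.6071, -0.0109, 0.0678]
orientation: [3.137, -0.153, -0.004]
force: [-5.4, -3.1, 7.8]
opening: 0.0134
t: 47.4
tool_pos: [0.607, -0.0106, 0.0677]
orientation: [3.134, -0.153, -0.004]
force: [-7.6, -9.1, 8.3]
opening: 0.0142
t: 47.6
tool_pos: [0.6072, -0.0097, 0.0677]
orientation: [3.133, -0.154, -0.004]
force: [-7.0, -16.0, 7.7]
opening: 0.015
t 47.6 pos [607.161   -9.6858  67.7257] yaw -5.63 tilt 0.33 open 15.0 F [ -6.9857 -15.9769   7.6827] q6 1.57
turn -0.03 shift x 0.08 y 0.17 z 0.27
```

```bash
python3 -m inch '[[[0,0.4,0,0,0,0,1],[0,0,0,0,0,0,0.35],[0,0,0,0,0,0,0.35],[0,0,0,0,0,0,0.35]]]'; python3 -m inch '[[[0,0,-3,0,0,0,0.35],[0,0,-4,0,0,0,0.35],[0,0,-4,0,0,0,0.35],[0,0,0,0,0,0,0.35],[0,0,0,0,0,0,0.35]]]'
python3 - <<'E'
from meas import *
s=cam("scene");t=cam("top")
relays(s,(300,165,400,225)); print(); relays(t,(185,255,280,300))
for c in(t,s):
  V=hsv(c)[...,2];S=hsv(c)[...,1]
  for k in blobs(c,((V<75)&(S<110)).astype(np.uint8)*255,(185,255,280,300) if c is t else (330,170,400,225),60): print("dark",k[:,0].mean(0).round(1),rect(c,k,.04))
cv2.imwrite("pics/c9.png",cv2.resize(s["image"][165:305,255:415],None,fx=4,fy=4,interpolation=cv2.INTER_CUBIC))
E
python3 go.py 434 182 100 36
```

```text
t: 48.0
tool_pos: [0.6078, -0.01, 0.0672]
orientation: [-3.138, 0.152, 0.001]
force: [0.2, -0.1, -0.3]
opening: 0.029
t: 48.5
tool_pos: [0.6091, -0.0101, 0.1791]
orientation: [3.138, -0.152, 0.005]
force: [0.2, 0.3, -1.4]
opening: 0.0301
label [352.4 208.2] [462.5 202.3  31.2  20.3 -53.2]
label [387. 189.] [450.  323.6  31.3  20.1 -62. ]
label [329.8 173.9] [316.4 228.5  33.6  16.9 -57.5]
label [349.4 167.8] [323.3 291.9  43.1  24.1  -1.2]

label [204.6 272.3] [448.4 323.   28.6  19.5 -62.2]
label [253.  266.5] [461.6 203.1  28.5  18.4 -53. ]
dark [209.7 281.5] [428.3 311.4  69.   43.2  28.7]
dark [259.1 275. ] [442.9 190.1  71.4  41.9  36.7]
dark [379.7 192.1] [447.3 297.5  85.2  79.9 -55.3]
dark [344.  198.2] [410.7 212.7 212.3  76.9 -34.8]
t 48.6 pos [607.3456 -10.0552 176.1198] yaw -5.56 tilt 0.12 open 30.3 F [-1.297   0.7657 -0.5355] q6 1.57
turn -41.56 shift x -2.74 y -25.73 z 7.61
```

View pics/c9.png

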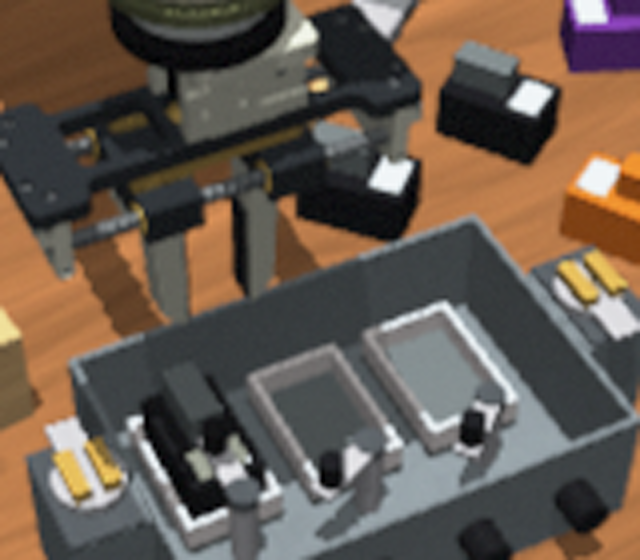

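```bash
python3 -m inch '[[[0,0,0,0,0,-8.3,-0.1],[0,0,0,0,0,-8.3,-0.1],[0,0,0,0,0,-8.3,-0.1],[0,0,0,0,0,-8.3,-0.1],[0,0,0,0,0,-8.3,-0.1]]]' >/dev/null; python3 -m inch '[[[0,0,0,0,0,0,-0.1],[-0.46,-4.28,0,0,0,0,-0.1],[-0.46,-4.28,0,0,0,0,-0.1],[-0.46,-4.28,0,0,0,0,-0.1],[-0.46,-4.28,0,0,0,0,-0.1]]]'>/dev/null;python3 -m inch '[[[-0.46,-4.28,0,0,0,0,-0.1],[-0.46,-4.28,0,0,0,0,-0.1],[0,0,5,0,0,0,-0.1],[0,0,0,0,0,0,-0.1],[0,0,0,0,0,0,-0.1]]]'; python3 go.py 434.6 182 45 36
```

```text
t: 50.1
tool_pos: [0.4337, 0.1809, 0.1265]
orientation: [2.99, 0.965, -0.007]
force: [0.7, 0.7, -0.2]
opening: 0.0509
t 50.1 pos [433.6882 180.8686 126.4879] yaw 35.79 tilt 0.24 open 50.9 F [ 0.7353  0.6574 -0.1552] q6 1.23
turn -0.21 shift x 0.14 y -0.04 z 8.15
```

```bash
python3 -m inch '[[[0.14,-0.04,4,0,0,0,-0.1],[0,0,3,0,0,0,-0.1],[0,0,1.1,0,0,0,-0.1],[0,0,0,0,0,0,-0.1],[0,0,0,0,0,0,-0.1]]]'; python3 -m inch '[[[0,0,0,0,0,0,1],[0,0,0,0,0,0,1],[0,0,0,0,0,0,1],[0,0,0,0,0,0,1],[0,0,0,0,0,0,1]]]' 30;python3 -m inch '[[[0,0,0,0,0,0,1],[0,0,0,0,0,0,1]]]'; python3 go.py 434.6 182 45 36
```

```text
t: 50.6
tool_pos: [0.4376, 0.1826, 0.0485]
orientation: [2.989, 0.967, 0.003]
force: [-0.0, -0.8, 1.1]
opening: 0.0513
t: 51.1
tool_pos: [0.4361, 0.1827, 0.0469]
orientation: [-2.988, -0.969, -0.001]
force: [-0.5, 0.1, 3.1]
opening: 0.02
t: 51.3
tool_pos: [0.4361, 0.1827, 0.0469]
orientation: [-2.988, -0.969, -0.0]
force: [-0.6, -0.3, 2.5]
opening: 0.0198
t 51.3 pos [436.0924 182.6785  46.8753] yaw 35.93 tilt 0.01 open 19.8 F [-0.6099 -0.2503  2.5472] q6 1.23
turn -0.07 shift x -0.16 y -0.03 z 0.19
```

```bash
python3 -m inch '[[[0,0,-1,0,0,0,1],[0,0,-3,0,0,0,1],[0,0,-4,0,0,0,1],[0,0,-4,0,0,0,1],[0,0,0,0,0,0,1]]]' >/dev/null; python3 -m inch '[[[0,0,0,0,0,8.3,1],[0,0,0,0,0,8.3,1],[0,0,0,0,0,8.3,1],[0,0,0,0,0,8.3,1],[0,0,0,0,0,8.3,1]]]' >/dev/null; python3 -m inch '[[[0,0,0,0,0,0,1],[0,0,0,0,0,0,1],[0,0,0,0,0,0,1]]]'; python3 go.py 584.6 66.9 130 -5.6
```

```text
t: 52.6
tool_pos: [0.4358, 0.1825, 0.1664]
orientation: [3.138, -0.147, -0.001]
force: [0.9, -0.0, -1.2]
opening: 0.0201
t 52.6 pos [435.8454 182.4828 166.4184] yaw -5.38 tilt 0.02 open 20.1 F [ 0.8786 -0.0227 -1.211 ] q6 1.95
turn 0.22 shift x 15.93 y 10.05 z 3.64
```

```bash
python3 -m inch '[[[3.98,2.51,0,0,0,0,1],[3.98,2.51,0,0,0,0,1],[3.98,2.51,0,0,0,0,1],[3.98,2.51,0,0,0,0,1],[0,0,2,0,0,0,1]]]'>/dev/null; python3 -m inch '[[[0,0,3,0,0,0.2,1],[0,0,2.5,0,0,0,1],[0,0,0,0,0,0,1],[0,0,0,0,0,0,1],[0,0,0,0,0,0,1]]]'; python3 go.py 584.6 66.9 58.9 -5.6
```

```text
t: 53.6
tool_pos: [0.586, 0.0673, 0.0937]
orientation: [-3.137, 0.157, -0.004]
force: [0.6, -0.6, -1.4]
opening: 0.0198
t 53.6 pos [585.9805  67.2987  93.6866] yaw -5.72 tilt 0.16 open 19.8 F [ 0.5683 -0.5527 -1.4448] q6 1.70
turn -0.12 shift x -0.13 y 0.05 z 3.48
```

```bash
python3 -m inch '[[[-0.1,0.05,1.2,0,0,0,1],[0,0,0,0,0,0,1],[0,0,0,0,0,0,1]]]' >/dev/null; python3 go.py 584.6 66.9 58.9 -5.6;  python3 -m inch '[[[0,0,0.7,0,0,0,1],[0,0,0,0,0,0,1],[0,0,0,0,0,0,1]]]'; python3 go.py 584.6 66.9 58.9 -5.6
```

```text
t 53.9 pos [583.3671  66.8161  79.4968] yaw -5.76 tilt 0.03 open 19.3 F [ 0.2936 -0.6584 -2.1383] q6 1.70
turn -0.16 shift x 0.12 y -0.02 z 2.06
t: 54.2
tool_pos: [0.5834, 0.0668, 0.0723]
orientation: [3.138, -0.158, -0.001]
force: [-0.3, -0.7, -1.2]
opening: 0.02
t 54.2 pos [583.3633  66.7669  72.254 ] yaw -5.77 tilt 0.04 open 20.0 F [-0.3309 -0.7261 -1.2195] q6 1.70
turn -0.17 shift x 0.12 y -0.03 z 1.34
```

No contact and already inside. On to the floor and release.

```bash
python3 -m inch '[[[0.06,0,0.6,0,0,0,1],[0,0,0.4,0,0,0,1],[0,0,0.2,0,0,0,1],[0,0,0,0,0,0,1],[0,0,0,0,0,0,1]]]'; python3 -m inch '[[[0,0,0.15,0,0,0,1],[0,0,0,0,0,0,1],[0,0,0,0,0,0,1]]]' | grep -E "pos|force"; python3 -m inch '[[[0,0,0,0,0,0,0.2],[0,0,0,0,0,0,0.2],[0,0,0,0,0,0,0.2],[0,0,0,0,0,0,0.2]]]'; python3 -m inch '[[[0,0,-3,0,0,0,0.3],[0,0,-4,0,0,0,0.3],[0,0,0,0,0,0,0.3],[0,0,0,0,0,0,0.3]]]'
for i in 1 2; do python3 -m inch '[[[0,0,0,0,0,-8.2,0.3],[0,0,0,0,0,-8.2,0.3],[0,0,0,0,0,-8.2,0.3],[0,0,0,0,0,-8.2,0.3],[0,0,0,0,0,-8.2,0.3]]]' >/dev/null; done; python3 -m inch '[[[0,0,0,0,0,-8.2,0.3],[0,0,0,0,0,0,0.3],[0,0,0,0,0,0,0.3]]]'; python3 go.py 661 27.5 110 84.4
```

```text
t: 54.7
tool_pos: [0.5842, 0.0667, 0.0606]
orientation: [3.138, -0.158, -0.0]
force: [-0.5, 0.3, -1.2]
opening: 0.0195
tool_pos: [0.5843, 0.0667, 0.0592]
force: [-1.0, -1.1, -1.3]
t: 55.4
tool_pos: [0.5844, 0.0667, 0.0593]
orientation: [-3.138, 0.158, -0.001]
force: [0.5, -0.1, -1.1]
opening: 0.0371
t: 55.8
tool_pos: [0.5855, 0.0667, 0.1308]
orientation: [-3.137, 0.158, -0.005]
force: [0.2, -0.3, -0.8]
opening: 0.0326
t: 57.1
tool_pos: [0.5835, 0.0667, 0.1278]
orientation: [-2.33, -2.105, 0.002]
force: [-0.2, -0.7, 0.6]
opening: 0.0328
t 57.1 pos [583.4596  66.6789 127.7888] yaw 84.18 tilt 0.12 open 32.8 F [-0.1632 -0.6871  0.6117] q6 0.13
turn -0.22 shift x -3.14 y 8.10 z 1.78
```

```bash
python3 -m inch '[[[-1.57,4.07,0,0,0,0,0.3],[-1.57,4.07,0,0,0,0,0.3],[0,0,2,0,0,0,0.3],[0,0,0,0,0,0,0.3],[0,0,0,0,0,0,0.3]]]'; python3 go.py 661.5 27.5 67 84.4
```

```text
t: 57.6
tool_pos: [0.6609, 0.0278, 0.1079]
orientation: [-2.327, -2.107, 0.003]
force: [-1.2, 1.0, -0.1]
opening: 0.0328
t 57.6 pos [660.8804  27.7714 107.8806] yaw 84.31 tilt 0.18 open 32.8 F [-1.1784  1.0304 -0.1178] q6 0.06
turn -0.09 shift x -0.02 y 0.06 z 4.09
```

```bash
python3 -m inch '[[[0,0,2,0,0,0,0.3],[0,0,1.7,0,0,0,0.3],[0,0,0.4,0,0,0,0.3],[0,0,0,0,0,0,0.3],[0,0,0,0,0,0,0.3]]]' | grep -E "pos|force|open"; python3 -m inch '[[[0,0,0,0,0,0,1],[0,0,0,0,0,0,1],[0,0,0,0,0,0,1],[0,0,0,0,0,0,1],[0,0,0,0,0,0,1]]]' 8;python3 go.py 661.5 27.5 65 84.4
```

```text
tool_pos: [0.6624, 0.0277, 0.0689]
force: [0.7, 0.7, -0.5]
opening: 0.0325
t: 58.6
tool_pos: [0.6625, 0.0277, 0.0687]
orientation: [2.327, 2.111, 0.001]
force: [-3.0, 1.2, 3.9]
opening: 0.0136
t 58.6 pos [662.4551  27.6789  68.7118] yaw 84.43 tilt 0.03 open 13.6 F [-2.9614  1.2393  3.9275] q6 0.06
turn 0.03 shift x -0.03 y -0.09 z 0.37
```

```bash
python3 -m inch '[[[-0.15,-0.53,0,0,0,0,1],[-0.1,-0.53,0,0,0,0,1],[-0.03,-0.53,0,0,0,0,1],[0,0,0,0,0,0,1]]]' | grep -E "pos|force|open"; for i in 1 2; do python3 -m inch '[[[0.035,-0.485,0,0,0,8.2,1],[0.035,-0.485,0,0,0,8.2,1],[0.035,-0.485,0,0,0,8.2,1],[0.035,-0.485,0,0,0,8.2,1],[0.035,-0.485,0,0,0,8.2,1]]]'| grep -E "pos|force|open";done; python3 -m inch '[[[0.03,-0.485,0,0,0,8,1],[0,0,0,0,0,0,1],[0,-0.2,0,0,0,0,1],[0,0,0,0,0,0,1]]]'; python3 -m inch '[[[0,-0.2,0,0,0,0,1],[0,0,0,0,0,0,1]]]';python3 go.py 615.2 64.2 65 -5.6
```

```text
tool_pos: [0.6464, 0.0251, 0.0687]
force: [0.4, -4.4, 2.0]
opening: 0.0137
tool_pos: [0.6241, 0.0355, 0.0685]
force: [-3.8, -5.1, 7.2]
opening: 0.0137
tool_pos: [0.6141, 0.0581, 0.0684]
force: [-8.1, -3.4, 8.8]
opening: 0.0136
t: 60.4
tool_pos: [0.6145, 0.0648, 0.0682]
orientation: [3.136, -0.153, -0.004]
force: [-6.6, -4.3, 8.0]
opening: 0.0136
t: 60.6
tool_pos: [0.6145, 0.0651, 0.0681]
orientation: [3.134, -0.153, -0.005]
force: [-8.0, -11.1, 9.6]
opening: 0.0138
t 60.6 pos [614.5045  65.0871  68.1497] yaw -5.60 tilt 0.30 open 13.8 F [ -7.9763 -11.0968   9.5996] q6 1.69
turn -0.00 shift x 0.08 y 0.08 z 0.31
```

```bash
python3 -m inch '[[[0,-0.1,0,0,0,0,1],[0,0.35,0,0,0,0,1],[0,0,0,0,0,0,0.35],[0,0,0,0,0,0,0.35],[0,0,0,0,0,0,0.35]]]'; python3 -m inch '[[[0,0,-3,0,0,0,0.35],[0,0,-4,0,0,0,0.35],[0,0,-4,0,0,0,0.35],[0,0,0,0,0,0,0.35],[0,0,0,0,0,0,0.35]]]'
python3 - <<'E'
from meas import *
s=cam("scene");t=cam("top")
relays(s,(365,165,400,225)); print(); relays(t,(185,255,280,300))
for c in(t,s):
  V=hsv(c)[...,2];S=hsv(c)[...,1]
  for k in blobs(c,((V<75)&(S<110)).astype(np.uint8)*255,(185,255,280,300) if c is t else (330,170,400,225),60): print("dark",k[:,0].mean(0).round(1),rect(c,k,.04))
for o in knobs(s): print(o)
cv2.imwrite("pics/c10.png",cv2.resize(s["image"][165:305,255:415],None,fx=4,fy=4,interpolation=cv2.INTER_CUBIC))
E
python3 go.py 420.5 305.5 100 30
```

```text
t: 61.1
tool_pos: [0.6156, 0.0653, 0.0678]
orientation: [-3.138, 0.152, 0.001]
force: [-0.3, -0.0, 0.6]
opening: 0.0291
t: 61.6
tool_pos: [0.6168, 0.0653, 0.1797]
orientation: [-3.138, 0.152, -0.005]
force: [-0.7, -0.6, -1.5]
opening: 0.0303

label [204.6 272.2] [448.1 323.4  27.5  19.5 -62.4]
dark [209.7 281.5] [428.4 311.5  69.2  43.   29.2]
dark [335.9 204.1] [428.5 178.2  61.   36.4 -32.3]
dark [360.9 189.2] [439.5 257.9 212.6 183.  -32.1]
(1, array([679.2, 107.2]), np.float64(313.3), np.float64(37.1), 31.0)
(2, array([625.4,  67.7]), np.float64(169.6), np.float64(24.6), 58.5)
(2, array([619.3,  37.8]), np.float64(223.4), np.float64(37.7), 238.0)
(3, array([613.5, -36.9]), np.float64(223.7), np.float64(35.8), 199.5)
(3, array([613.6,  -4.6]), np.float64(165.6), np.float64(29.9), 66.0)
t 61.7 pos [614.9454  65.2207 176.6559] yaw -5.56 tilt 0.12 open 30.0 F [ 0.846   0.1143 -0.3229] q6 1.69
turn -35.56 shift x -4.83 y -30.53 z 7.67
```

View pics/c10.png

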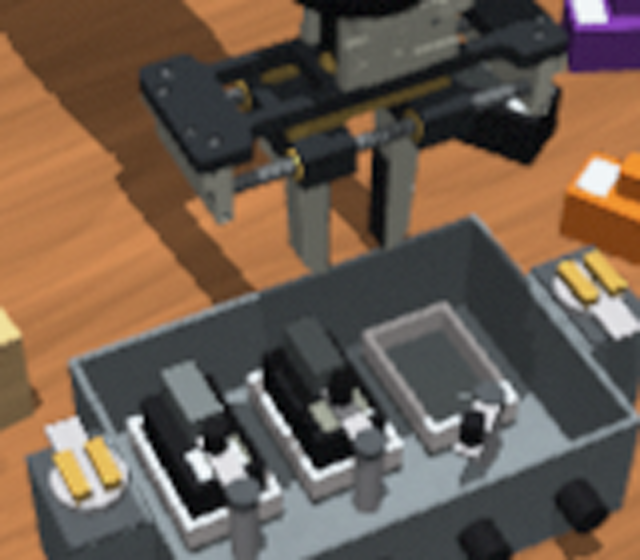

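```bash
python3 -m inch '[[[0,0,0,0,0,-6.9,-0.1],[0,0,0,0,0,-6.9,-0.1],[0,0,0,0,0,-6.9,-0.1],[0,0,0,0,0,-6.9,-0.1],[0,0,0,0,0,-6.9,-0.1]]]' >/dev/null; python3 -m inch '[[[0,0,0,0,0,0,-0.1],[0,0,0,0,0,0,-0.1]]]' >/dev/null; python3 go.py 419.9 305.7 130 29
```

```text
t 62.4 pos [614.8861  65.0792 176.5033] yaw 28.72 tilt 0.15 open 51.0 F [ 0.515  -0.1993 -0.2019] q6 1.09
turn -0.28 shift x -5.39 y -30.50 z 4.65
```

```bash
python3 -m inch '[[[-0.77,-4.36,0,0,0,0,-0.1],[-0.77,-4.36,0,0,0,0,-0.1],[-0.77,-4.36,0,0,0,0,-0.1],[-0.77,-4.36,0,0,0,0,-0.1],[-0.77,-4.36,0,0,0,0,-0.1]]]'>/dev/null;python3 -m inch '[[[-0.77,-4.36,0,0,0,0,-0.1],[-0.77,-4.36,0,0,0,0,-0.1],[0,0,4.5,0,0,0,-0.1],[0,0,0,0,0,0,-0.1],[0,0,0,0,0,0,-0.1]]]' >/dev/null; python3 go.py 419.9 305.7 46 29; python3 - <<'E'
from meas import *
s=cam("scene")
cv2.imwrite("pics/c11.png",cv2.resize(s["image"][160:240,340:440],None,fx=5,fy=5,interpolation=cv2.INTER_CUBIC))
E
```

```text
t 63.4 pos [419.9289 305.3506 132.2834] yaw 28.83 tilt 0.20 open 51.0 F [0.6018 0.1382 0.024 ] q6 1.60
turn -0.17 shift x 0.01 y -0.03 z 8.63
```

View pics/c11.png

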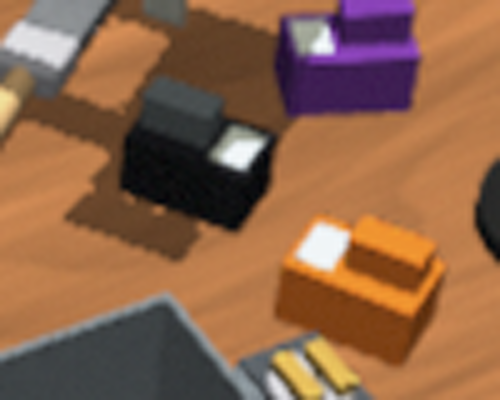

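The black module is at scene (379,192), unmoved. Descending.

```bash
python3 -m inch '[[[0,0,4,0,0,0,-0.1],[0,0,3.2,0,0,0,-0.1],[0,0,1.3,0,0,0,-0.1],[0,0,0,0,0,0,-0.1],[0,0,0,0,0,0,-0.1]]]'; python3 -m inch '[[[0,0,0,0,0,0,1],[0,0,0,0,0,0,1],[0,0,0,0,0,0,1],[0,0,0,0,0,0,1],[0,0,0,0,0,0,1]]]' 30;python3 -m inch '[[[0,0,0,0,0,0,1],[0,0,0,0,0,0,1]]]'; python3 go.py 419.9 305.7 45 29
```

```text
t: 63.95
tool_pos: [0.4224, 0.3064, 0.0501]
orientation: [-3.042, -0.783, -0.003]
force: [0.0, -0.3, 1.7]
opening: 0.0511
t: 64.45
tool_pos: [0.421, 0.3063, 0.0484]
orientation: [-3.042, -0.785, -0.001]
force: [-0.7, 0.1, 2.9]
opening: 0.0201
t: 64.65
tool_pos: [0.421, 0.3063, 0.0484]
orientation: [-3.042, -0.785, -0.0]
force: [-1.6, 0.6, 3.5]
opening: 0.0197
t 64.7 pos [421.0101 306.2944  48.4127] yaw 28.93 tilt 0.02 open 19.7 F [-1.6067  0.6133  3.5433] q6 1.60
turn -0.07 shift x -0.13 y -0.00 z 0.34
```

```bash
python3 -m inch '[[[0,0,-1,0,0,0,1],[0,0,-3,0,0,0,1],[0,0,-4,0,0,0,1],[0,0,-4,0,0,0,1],[0,0,0,0,0,0,1]]]' >/dev/null; python3 -m inch '[[[0,0,0,0,0,6.9,1],[0,0,0,0,0,6.9,1],[0,0,0,0,0,6.9,1],[0,0,0,0,0,6.9,1],[0,0,0,0,0,6.9,1]]]' >/dev/null; python3 -m inch '[[[0,0,0,0,0,0,1],[0,0,0,0,0,0,1],[0,0,0,0,0,0,1]]]'; python3 go.py 591.8 142.7 130 -5.6
```

```text
t: 65.95
tool_pos: [0.4208, 0.306, 0.1679]
orientation: [3.138, -0.148, -0.001]
force: [-0.4, -0.1, -1.4]
opening: 0.0198
t 66.0 pos [420.767  305.9999 167.8552] yaw -5.42 tilt 0.03 open 19.8 F [-0.3803 -0.0775 -1.4034] q6 2.20
turn 0.18 shift x 18.62 y 14.58 z 3.79
```

```bash
python3 -m inch '[[[3.72,2.92,0,0,0,0,1],[3.72,2.92,0,0,0,0,1],[3.72,2.92,0,0,0,0,1],[3.72,2.92,0,0,0,0,1],[3.72,2.92,0,0,0,0,1]]]'>/dev/null; python3 -m inch '[[[0,0,2,0,0,0,1],[0,0,3,0,0,0.1,1],[0,0,2.5,0,0,0,1],[0,0,0,0,0,0,1],[0,0,0,0,0,0,1]]]'; python3 -m inch '[[[0,0,0,0,0,0,1],[0,0,0,0,0,0,1]]]' >/dev/null; python3 go.py 591.8 142.7 60.4 -5.6
```

```text
t: 66.95
tool_pos: [0.5915, 0.1427, 0.0931]
orientation: [3.138, -0.154, -0.002]
force: [1.0, 0.5, -0.7]
opening: 0.0199
t 67.2 pos [593.2505 143.0913  95.3982] yaw -5.64 tilt 0.19 open 20.0 F [-0.1718 -1.1735 -2.0985] q6 1.82
turn -0.04 shift x -0.14 y 0.05 z 3.50
```

```bash
python3 -m inch '[[[-0.1,0.05,1.2,0,0,0,1],[0,0,0,0,0,0,1],[0,0,0,0,0,0,1]]]' >/dev/null; python3 go.py 591.8 142.7 60.4 -5.6;  python3 -m inch '[[[0,0,0.7,0,0,0,1],[0,0,0,0,0,0,1],[0,0,0,0,0,0,1]]]'; python3 go.py 591.8 142.7 60.4 -5.6
```

```text
t 67.5 pos [590.1715 142.2824  80.4383] yaw -5.67 tilt 0.08 open 19.5 F [ 0.3552  1.1167 -1.4072] q6 1.82
turn -0.07 shift x 0.16 y -0.06 z 2.00
t: 67.75
tool_pos: [0.5905, 0.1423, 0.0737]
orientation: [3.138, -0.156, -0.001]
force: [0.0, -0.5, -1.8]
opening: 0.0198
t 67.8 pos [590.5489 142.3202  73.7428] yaw -5.68 tilt 0.04 open 19.8 F [ 0.0451 -0.4631 -1.7713] q6 1.82
turn -0.08 shift x 0.12 y -0.05 z 1.33
```

Inside again without contact. Now the floor, release, then turn toward knob 1.

```bash
python3 -m inch '[[[0.08,0,0.6,0,0,0,1],[0,0,0.4,0,0,0,1],[0,0,0.2,0,0,0,1],[0,0,0,0,0,0,1],[0,0,0,0,0,0,1]]]'; python3 -m inch '[[[0,0,0.15,0,0,0,1],[0,0,0,0,0,0,1],[0,0,0,0,0,0,1]]]' | grep -E "pos|force"; python3 -m inch '[[[0,0,0,0,0,0,0.2],[0,0,0,0,0,0,0.2],[0,0,0,0,0,0,0.2],[0,0,0,0,0,0,0.2]]]'; python3 -m inch '[[[0,0,-3,0,0,0,0.3],[0,0,-4,0,0,0,0.3],[0,0,0,0,0,0,0.3],[0,0,0,0,0,0,0.3]]]'
for i in 1 2; do python3 -m inch '[[[0,0,0,0,0,-8.2,0.3],[0,0,0,0,0,-8.2,0.3],[0,0,0,0,0,-8.2,0.3],[0,0,0,0,0,-8.2,0.3],[0,0,0,0,0,-8.2,0.3]]]' >/dev/null; done; python3 -m inch '[[[0,0,0,0,0,-8.2,0.3],[0,0,0,0,0,0,0.3],[0,0,0,0,0,0,0.3]]]'; python3 go.py 678 108 110 84.4
```

```text
t: 68.25
tool_pos: [0.5916, 0.1423, 0.062]
orientation: [3.138, -0.155, -0.0]
force: [-0.5, -0.6, -1.1]
opening: 0.0194
tool_pos: [0.5917, 0.1423, 0.0607]
force: [0.1, 0.6, -1.9]
t: 68.95
tool_pos: [0.5918, 0.1423, 0.0608]
orientation: [-3.138, 0.156, -0.001]
force: [-0.7, -0.9, -0.5]
opening: 0.0371
t: 69.35
tool_pos: [0.5929, 0.1425, 0.1325]
orientation: [-3.137, 0.156, -0.005]
force: [0.1, -0.4, -0.7]
opening: 0.0329
t: 70.65
tool_pos: [0.5909, 0.1422, 0.1294]
orientation: [-2.329, -2.107, 0.002]
force: [0.1, 0.4, -0.8]
opening: 0.0324
t 70.7 pos [590.9159 142.1629 129.4276] yaw 84.28 tilt 0.11 open 32.4 F [ 0.0993  0.4203 -0.8225] q6 0.25
turn -0.12 shift x -2.55 y 9.00 z 1.94
```

```bash
python3 -m inch '[[[-1.28,4.5,0,0,0,0,0.42],[-1.27,4.5,0,0,0,0,0.42],[0,0,2,0,0,0,0.42],[0,0,0,0,0,0,0.42],[0,0,0,0,0,0,0.42]]]' >/dev/null; python3 -m inch '[[[0,0,0,0,0,0,0.42],[0,0,0,0,0,0,0.42]]]'; python3 go.py 678 108 67 84.4; python3 - <<'E'
from meas import *
s=cam("scene")
for o in knobs(s): print(o)
cv2.imwrite("pics/c12.png",cv2.resize(s["image"][205:285,330:430],None,fx=5,fy=5,interpolation=cv2.INTER_CUBIC))
E
```

```text
t: 71.35
tool_pos: [0.6788, 0.1089, 0.1121]
orientation: [2.324, 2.112, 0.002]
force: [0.8, 0.5, -0.0]
opening: 0.0271
t 71.3 pos [678.8093 108.901  112.0974] yaw 84.53 tilt 0.09 open 27.1 F [ 0.7757  0.4765 -0.0415] q6 0.18
turn 0.13 shift x -0.10 y -0.07 z 4.51
(1, array([615.4, 147.2]), np.float64(171.0), np.float64(42.5), 74.5)
(2, array([627.2,  66.8]), np.float64(170.3), np.float64(22.7), 38.5)
(2, array([622.7,  35.4]), np.float64(229.6), np.float64(36.6), 181.5)
(3, array([620.9,  -7. ]), np.float64(165.2), np.float64(22.2), 49.0)
(3, array([613.4, -37. ]), np.float64(223.8), np.float64(35.9), 197.5)
```

View pics/c12.png

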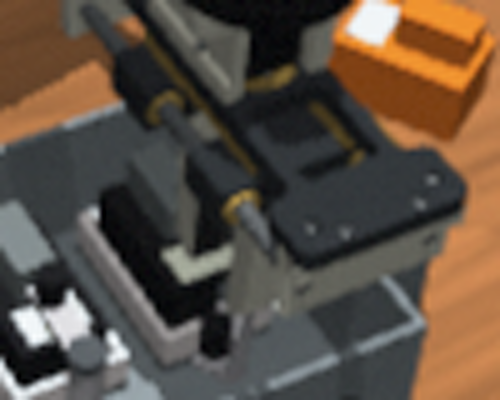

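Module 1 is in; the knob at crop (215,338) is between and below the fingers. Descending.

```bash
python3 -m inch '[[[-0.1,-0.05,2,0,0,0,0.42],[0,0,2,0,0,0,0.42],[0,0,0.4,0,0,0,0.42],[0,0,0,0,0,0,0.42],[0,0,0,0,0,0,0.42]]]' | grep -E "pos|force|open"; python3 -m inch '[[[0,0,0,0,0,0,1],[0,0,0,0,0,0,1],[0,0,0,0,0,0,1],[0,0,0,0,0,0,1],[0,0,0,0,0,0,1]]]' 8;python3 go.py 678 108 65 84.4
```

```text
tool_pos: [0.6788, 0.1075, 0.0681]
force: [0.2, 1.0, -0.6]
opening: 0.0268
t: 72.4
tool_pos: [0.6785, 0.1078, 0.0676]
orientation: [2.325, 2.113, 0.002]
force: [-2.6, 1.8, 5.6]
opening: 0.0137
t 72.4 pos [678.4871 107.78    67.6385] yaw 84.54 tilt 0.06 open 13.7 F [-2.573   1.8274  5.6338] q6 0.18
turn 0.14 shift x 0.02 y -0.05 z 0.26
```

```bash
python3 -m inch '[[[-0.32,-0.52,0,0,0,0,1],[-0.25,-0.58,0,0,0,0,1],[-0.15,-0.6,0,0,0,0,1],[-0.05,-0.65,0,0,0,0,1],[0,0,0,0,0,0,1]]]' | grep -E "pos|force|open"; for i in 1 2; do python3 -m inch '[[[0.035,-0.485,0,0,0,8.2,1],[0.035,-0.485,0,0,0,8.2,1],[0.035,-0.485,0,0,0,8.2,1],[0.035,-0.485,0,0,0,8.2,1],[0.035,-0.485,0,0,0,8.2,1]]]'| grep -E "pos|force|open";done; python3 -m inch '[[[0.03,-0.485,0,0,0,8,1],[0,0,0,0,0,0,1],[0,-0.2,0,0,0,0,1],[0,0,0,0,0,0,1]]]'; python3 -m inch '[[[0,-0.2,0,0,0,0,1],[0,0,0,0,0,0,1]]]';python3 go.py 622.7 139.8 65 -5.6
```

```text
tool_pos: [0.6546, 0.1001, 0.0676]
force: [-0.2, -5.0, 3.6]
opening: 0.0135
tool_pos: [0.6324, 0.11, 0.0674]
force: [-4.1, -7.7, 8.6]
opening: 0.0137
tool_pos: [0.622, 0.1331, 0.0669]
force: [-7.0, -3.3, 8.5]
opening: 0.0138
t: 74.3
tool_pos: [0.6225, 0.1403, 0.0667]
orientation: [3.136, -0.15, -0.003]
force: [-6.5, -2.2, 6.7]
opening: 0.0133
t: 74.5
tool_pos: [0.6225, 0.1406, 0.0666]
orientation: [3.134, -0.151, -0.004]
force: [-6.8, -9.7, 8.4]
opening: 0.0133
t 74.5 pos [622.5025 140.5517  66.6301] yaw -5.51 tilt 0.28 open 13.3 F [-6.7979 -9.6627  8.3877] q6 1.81
turn 0.09 shift x 0.03 y 0.07 z 0.16
```

Closed against the stop. Releasing, withdrawing and moving clear for the final look.

```bash
python3 -m inch '[[[0,-0.1,0,0,0,0,1],[0,0.35,0,0,0,0,1],[0,0,0,0,0,0,0.35],[0,0,0,0,0,0,0.35],[0,0,0,0,0,0,0.35]]]'; python3 -m inch '[[[0,0,-3,0,0,0,0.35],[0,0,-4,0,0,0,0.35],[0,0,-4,0,0,0,0.35],[0,0,-3,0,0,0,0.35],[0,0,0,0,0,0,0.35]]]'; python3 -m inch '[[[-4,1,0,0,0,0,0.35],[-4,1,0,0,0,0,0.35],[-4,1,0,0,0,0,0.35],[-4,1,0,0,0,0,0.35],[-4,1,0,0,0,0,0.35]]]'; python3 - <<'E'
from meas import *
s=cam("scene");t=cam("top")
cv2.imwrite("pics/c13.png",np.hstack([cv2.resize(s["image"][205:405,90:430],(680,400),interpolation=cv2.INTER_CUBIC)]))
for c,roi in((t,(380,185,510,285)),(s,(90,270,270,410))):
    h,S,V=cv2.split(hsv(c))
    for k in blobs(c,cv2.inRange(hsv(c),(0,0,90),(180,45,255)),roi,1500): print("panel",rect(c,k,.009))
    m=cv2.inRange(hsv(c),(0,0,90),(180,45,255))|((V<75)&(S<110)).astype(np.uint8)*255
    for k in blobs(c,cv2.morphologyEx(m,cv2.MORPH_OPEN,np.ones((5,5),np.uint8)),roi,1500): print("mat",rect(c,k,.004))
E
```

```text
t: 75.0
tool_pos: [0.6236, 0.1406, 0.0665]
orientation: [3.138, -0.15, 0.0]
force: [-0.8, -0.7, -0.0]
opening: 0.0289
t: 75.5
tool_pos: [0.6267, 0.1413, 0.2134]
orientation: [-3.136, 0.15, -0.016]
force: [1.1, -0.5, 0.9]
opening: 0.0305
t: 76.0
tool_pos: [0.4178, 0.1097, 0.2054]
orientation: [3.138, -0.15, -0.002]
force: [0.2, 1.3, 1.2]
opening: 0.0303
panel [ 553.3 -298.1  261.7  175.7  -87. ]
mat [ 552.7 -298.   287.1  196.4  -87. ]
panel [ 555.9 -300.5  261.5  178.2  -87.1]
mat [ 556.5 -301.6  287.6  197.7  -87. ]
```

View pics/c13.png

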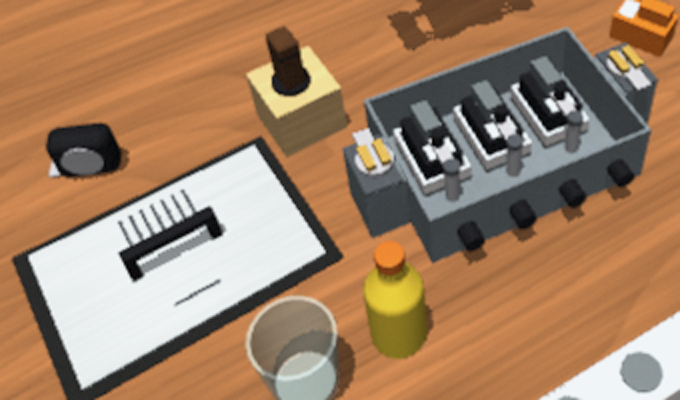

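All is in place: the panel is centred on the mat, three modules are locked in, both cams are freed, and the driver is in its block. Handing in.

```bash
python3 -c "
from plant import robot
print(robot.close_job())"
```

```text
the job is handed in; nothing more can be done
None
```

The job is done and was handed in at about 76 s of simulated time, against the 210 s limit.

- **Fasteners:** I turned both cams counter-clockwise with the screwdriver until they met their stops, which I felt as a torque rise to about 0.9 N m. The last pictures show both tongues swung clear.
- **Screwdriver:** it is standing in its wooden block again, collar on the block.
- **Panel:** it lies flat on the mat, handle up. In both cameras it is within about 1.5 mm of the mat's middle, with matching yaw.
- **Relay modules:** there were three black ones. Each went down to its pocket's floor, low end under the lever: pockets 3, 2 and 1 in that order. I swung each lever shut until it met its stop. The last picture shows all three shut.
- **Other things on the bench:** those in the last view (glue bottle, glass cup, tape measure, orange module) look undisturbed. The spray bottle, brush, sander and purple module were outside that view. The arm never worked close to them, but I did not check them at the end.

No check failed. The two cameras differ from each other by about 3–5 mm, so I used their average, plus touch at the fastener slots. I saw no module get knocked aside.

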